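Make up a propped firing load on a kiln setter plate

TASK

Make up this firing load for the kiln on the footed setter plate: stand the two tall props upright in its two slots, one in each, put the three-armed stilt on the plate midway between them, and set the blue dish centred and level on the stilt's points. Then roof it with the shelf slab: lay it across the tops of both props, centred over the plate and in line with it, so that it lies flat and clear above the dish. Keep the dish upright throughout, and leave the odd low prop and the jar of blue powder where they stand.

Things in the scene. Friction and masses are not known exactly. Their poses are not given: they have to be found in the camera images.
- setter: sand-coloured footed kiln setter plate, fixed, 194 (x) x 100 (y) mm, its top face 26 mm above the table (two runners 12 mm high carry it). Two rectangular slots, each 36 (x) x 70 (y) mm and 4 mm deep, are sunk in the top, centred at x = -72 and +72 mm, y = 0; their long sides run along y; the brown slot floor is 22 mm above the table. Between the slots the top is flat, with a white coated patch in the middle. Origin: centre of its underside, on the table; z up
- prop_1_center (a point): one of two alike tall kiln props: cream hollow extruded block 24 (x) x 56 (y) x 50 (z, height) mm, two rectangular cells open at the top, 6 mm walls, about 90 g, standing upright. Point: its centre, 25 mm above its foot. It fits a slot of the plate with 6 to 7 mm play on every side
- prop_2_center (a point): the other tall kiln prop, the same as prop_1 and interchangeable with it. Point: its centre, 25 mm above its foot
- low_prop_center (a point): an odd low prop, browner, 24 (x) x 40 (y) x 26 (z) mm with one cell; too low for this load and not to be used. Point: its centre, 13 mm above the table
- stilt_center (a point): cream cast kiln stilt with three arms at 120 degrees, 16 mm high, about 48 mm across. Its arms point along 0 (its x), 120 and 240 degrees about its z, are 9 mm wide and 24 mm long from the middle, between 3 and 12 mm above its feet; a round hub 18 mm wide in the middle. On each arm end, 20 mm out from the middle, a small foot below and a point above. Best pinched across one arm, 14 mm out. About 35 g. Point: its middle, 8 mm above its feet
- dish_center (a point): small round straight-sided blue enamelled dish with a pale inside, 57 mm across the rim, 18 mm high, flat bottom 52 mm across, about 60 g, standing upright on the table; grasped across its diameter. Point: on its axis, 9 mm above its bottom
- shelf_slab_center (a point): flat sand-coloured kiln shelf slab, 184 (x) x 58 (y) x 10 (z) mm, about 200 g, lying flat on the table; grasped across its 58 mm width at the middle. Point: its centre, 5 mm above its underside
- blue_jar: bystander: screw-top jar of pale blue powder with a white lid, 43 mm across, 50 mm high. Origin: centre of its bottom

How it is judged:
By the outcome, as a careful person would: the job done as asked, in the order asked, and still so for the second after the job is handed in, with the robot touching nothing.
It also fails if it takes over 128 s, if anything falls off the work surface, if the arm or the gripper's body presses on something with over 40 N, if the wrist force passes 120 N, or if a joint passes its speed limit or range.

ROBOT

A 7-joint arm with a two-finger parallel gripper is mounted at the origin on the work surface; the furniture and walls round the work are solid. World frame = base frame: x ahead of the robot, y to its left, z up, the work surface at z = 0. Lengths are in m, angles in rad, forces in N, time in s.
With the tool pointing down it reaches from about 0.425 to 0.925 m from the base axis. Payload 6.8 kg.
Tool frame: the origin (TCP) lies at the very end of the fingers, on their centre line; the grasp point (between the pads) lies 19 mm behind it; z points along the fingers, y is the direction in which the jaws open and shut (so a half turn about z gives the same grasp; the last joint's range is limited). The gripper opens to 85 mm and grips with 20 to 120 N. Pads are 22 mm wide; open, the fingers measure 114 mm over their backs; the gripper's body (76 mm by 85 mm) begins 54 mm behind the grasp point. The pads swing forward as they close: fully open they stand 13 mm farther back than shut.
Start: joints at [1.126, 0.477, 0.022, 1.555, -0.011, 1.109, -0.083], TCP at [0.223, -0.637, 0.231] pointing down, gripper open.
Joint ranges: [-2.96, 2.96], [-0.34, 2.1], [-1.41, 1.46], [0.24, 2.44], [-1.37, 4.51], [0.17, 1.92], [-2.96, 2.96]. Speed limits (rad/s): [2.39, 2.39, 3.14, 3.14, 3.14, 3.14, 3.14].

INTERFACE

Orientations are given as a rotation vector (axis times angle).
In Python, from bench import monitor, viewer, job gives the robot as it stands. The module is installed in compiled form; this text tells all that it offers.
- The arm moves only by the tool drive_tool, never from a script. Its argument "commands" is a list of rows, each an object with "linear": the shift along the tool's x, y, z in m, a list of three; "dr": the turn, a rotation vector about the tool's x, y, z in degrees, a list of three; "jaw": the closure, from 0 (fully open) to 1 (shut). A call has 1 to 8 rows; each row shifts and turns the pose as measured when the row begins, along the tool's axes as they then stand; what a row does not reach is not made up. A row lasts 1/8 s, in which the tool goes at most 62.5 mm and 10.7 degrees, less where a joint would pass 70% of its speed; a pose out of reach is approached as far as the arm can. A call is refused whole if a number of a shift passes 0.0625 or a number of a turn 10.7, either way. A call with a gripper value outside its range is refused whole. The fingers move at their own pace and stop on an object; "force" is the grip in N (left out, the last holds). Time passes only in rows, so rows that do not move let the fingers close. It gives the time, the measured TCP pose, the force and the opening at its end, in the units of the state.
- monitor.get_obs(): the state, without advancing time (a new reading comes with each control period).
- viewer.grab_frame(name): name is "scene" or "top" or "wrist"; returns the picture (400x640x3 uint8, red, green, blue); there is no depth.
- viewer.calibration(name): a dict with "K" (3x3 intrinsics, pixels), "R" (3x3) and "t" (3): a world point X has camera coordinates R X + t. Camera axes: x right, y down, z forward; pixel columns grow to the right and rows downward; lengths in m; the calibration is good to about 2 mm. A picture is of the moment at which its call begins: read the wrist's pose just before it. calibration takes no time and is no camera call; for the wrist camera it gives the pose at the moment of the call.
- job.hand_in(): hands the job in, once; it reports no verdict.
The state is a dict: "clock": time; "joints": joint angles; "qvel": joint speeds; "tau": joint torques, N m; "tcp_pos": TCP position; "orientation": TCP orientation; "contact_force": force on the tool from outside, world axes, zero at the start; "moment": the same for the moment, N m; "grip_width": finger opening in m.
Only numpy, scipy, OpenCV 4.12 (cv2) and the standard library are available. Lean on these libraries where they do the work, as an engineer would, in place of code of your own. Each camera call takes 0.05 s, during which the arm holds its last target.

## Working session

There is one attempt and no reset: what is moved stays moved. The work goes in short steps, Python scripts to look and compute and a tool call to move; the robot and the scene stay as the last step left them, time stands still between calls to the robot, and variables do not carry over. Pictures are saved under pics/ and viewed, and the job is handed in when it is done.

Besides the shell and the picture viewer there is one more tool, called as name(argument=value, ...), one argument or row to a line, values as JSON. drive_tool: Moves the arm, as the interface text tells. Its arguments: {"type":"object","properties":{"commands":{"type":"array"},"force":{"type":"number"}},"required":["commands"]}

```bash
mkdir -p pics
python3 - <<'E'
from bench import monitor, viewer, job
import cv2
print(monitor.get_obs())
for n in ["scene","top"]:
    im=viewer.grab_frame(n); cv2.imwrite(f"pics/{n}0.png",im[:,:,::-1]); c=viewer.calibration(n); print(n,c)
E
```

```text
{'clock': 0.0, 'joints': array([ 1.12592494,  0.47778679,  0.02233159,  1.55645754, -0.01150417,
        1.10930959, -0.08310266]), 'qvel': array([-0.00020523,  0.00062315,  0.0001918 ,  0.00074521, -0.00018185,
       -0.00035995,  0.00026207]), 'tau': array([-6.35678080e-04, -5.96458375e+01,  1.60796173e+00, -2.81204921e+01,
        1.25232138e-02,  9.45267297e-03, -1.32331607e-05]), 'tcp_pos': array([ 0.22284144, -0.63652062,  0.23033192]), 'orientation': array([-3.09539727e+00, -5.26241933e-01,  6.80348520e-04]), 'contact_force': array([ 0.08533295, -0.90148195,  0.95790514]), 'moment': array([ 0.02658802, -0.00442038, -0.01196506]), 'grip_width': 0.08506463641419357}
scene {'K': array([[462.88603891,   0.        , 320.39393074],
       [  0.        , 462.88603891, 189.64297962],
       [  0.        ,   0.        ,   1.        ]]), 'R': array([[ 0.77254892, -0.63491146, -0.0074569 ],
       [-0.37124117, -0.44212979, -0.81651775],
       [ 0.51511956,  0.63356821, -0.57727217]]), 't': array([-0.35049888,  0.225135  ,  0.7735073 ])}
top {'K': array([[395.13928726,   0.        , 317.20429476],
       [  0.        , 395.13928726, 195.30826811],
       [  0.        ,   0.        ,   1.        ]]), 'R': array([[ 2.36696925e-03, -9.99260298e-01, -3.83830071e-02],
       [-9.96394882e-01,  8.98327522e-04, -8.48317867e-02],
       [ 8.48035169e-02,  3.84454261e-02, -9.95655720e-01]]), 't': array([0.01273506, 0.43655203, 0.92406869])}
```

View pics/top0.png

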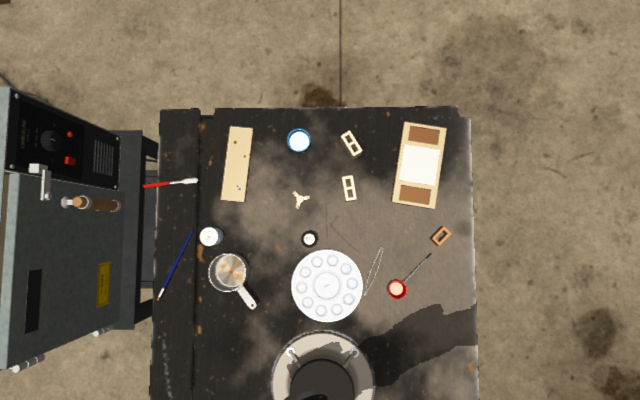

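View pics/scene0.png

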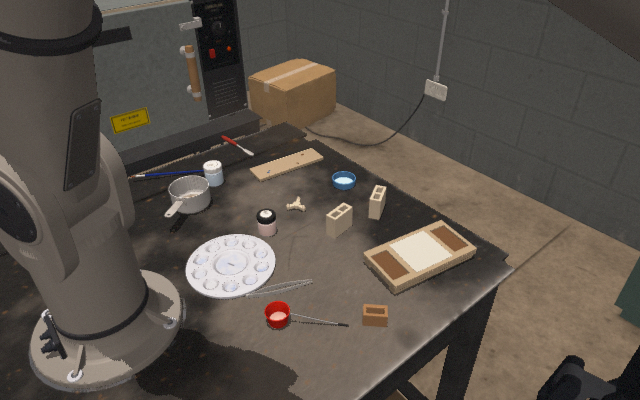

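The top view shows the setter at (420,165), props at (350,143) and (349,188), stilt at (300,199), dish at (298,140), slab at (237,163), low prop at (441,236) and blue jar at (210,236). I'll measure them by masks next.

```bash
cat > h.py <<'E'
from bench import monitor, viewer, job
import cv2, numpy as np
from scipy.spatial.transform import Rotation as Ro
def cast(c,uv,z):
    uv=np.atleast_2d(np.float64(uv)); d=np.c_[uv,np.ones(len(uv))]@np.linalg.inv(c['K']).T@c['R']
    o=-c['R'].T@c['t']; s=(z-o[2])/d[:,2]; return (o+d*s[:,None])
def proj(c,X):
    p=(np.atleast_2d(X)@c['R'].T+c['t'])@c['K'].T; return p[:,:2]/p[:,2:]
def rectw(c,cnt,z):
    """contour -> world plane -> minAreaRect: centre, (long, short) mm, angle of long axis deg"""
    w=cast(c,cnt.reshape(-1,2),z)[:,:2]
    (x,y),(a,b),t=cv2.minAreaRect(np.float32(w*1000))
    if a<b: a,b,t=b,a,t+90
    return np.round([x,y,a,b,(t+90)%180-90],1)
def comps(mask,amin=40):
    cs,_=cv2.findContours(np.uint8(mask)*255,cv2.RETR_EXTERNAL,cv2.CHAIN_APPROX_NONE)
    return [k for k in cs if cv2.contourArea(k)>amin]
def shot(n,name):
    c=viewer.calibration(n); im=viewer.grab_frame(n); cv2.imwrite(f'pics/{name}.png',im[:,:,::-1]); return c,im
E
python3 - <<'E'
from h import *
c=viewer.calibration("top"); im=cv2.imread("pics/top0.png")
big=cv2.resize(im,None,fx=4,fy=4,interpolation=cv2.INTER_CUBIC)
cv2.imwrite("pics/crop0.png",cv2.resize(im[110:260,200:460],None,fx=3,fy=3,interpolation=cv2.INTER_CUBIC))
hsv=cv2.cvtColor(big,cv2.COLOR_BGR2HSV)
H,S,V=cv2.split(hsv)
m=((V>140)|((S>110)&(V>70)))
for k in comps(m,600):
    k=(k.reshape(-1,2)+.5)/4-.5
    x,y,w,h=cv2.boundingRect(np.float32(k))
    if not(200<x<470 and 105<y<260):continue
    print((x,y,w,h),*(rectw(c,k,z) for z in (0.01,.018,0.05)))
E
```

```text
(387, 258, 42, 48) [ 243.1 -195.2  124.5   50.6  -34.1] [ 244.1 -193.7  123.4   50.2  -34.1] [ 247.9 -187.9  119.2   48.5  -34.1]
(207, 253, 50, 56) [240.1 205.5 146.2  91.5  60.9] [241.1 203.6 145.   90.7  60.9] [245.  195.9 140.1  87.6  60.9]
(351, 248, 19, 14) [295.4 -89.2  47.7  12.8  67.3] [295.9 -88.6  47.3  12.7  67.3] [298.  -86.4  45.7  12.3  67.3]
(290, 246, 94, 76) [226.2 -36.1 224.6 170.6 -87.6] [227.3 -36.  222.7 169.2 -87.6] [231.7 -35.5 215.1 163.4 -87.6]
(351, 235, 13, 14) [326.2 -85.8  30.5  24.7 -35.4] [326.5 -85.3  30.2  24.5 -35.4] [327.5 -83.1  29.2  23.7 -35.4]
(303, 233, 12, 12) [3.332e+02 3.310e+01 2.670e+01 2.630e+01 2.000e-01] [3.334e+02 3.260e+01 2.650e+01 2.610e+01 2.000e-01] [3.342e+02 3.070e+01 2.560e+01 2.520e+01 2.000e-01]
(400, 225, 9, 19) [ 342.7 -195.4   43.3   14.7  -12.6] [ 342.8 -194.    42.9   14.6  -12.6] [ 343.3 -188.1   41.4   14.1  -12.6]
(319, 213, 15, 15) [376.  -10.1  44.4  14.4 -45. ] [375.9 -10.2  44.   14.2 -45. ] [375.2 -10.6  42.5  13.8 -45. ]
(434, 207, 16, 14) [ 395.8 -282.1   35.7   24.7  -25.5] [ 395.4 -279.9   35.4   24.5  -25.5
[... 592 characters left out ...]
.6] [422.2  54.5  42.9  38.8  70.6]
(341, 174, 16, 27) [455.6 -62.5  62.8  30.2   9.5] [454.8 -62.2  62.2  30.    9.5] [451.4 -60.9  60.1  28.9   9.5]
(340, 130, 22, 26) [564.7 -68.6  61.9  28.9  31.5] [562.9 -68.2  61.4  28.6  31.5] [555.9 -66.7  59.3  27.6  31.5]
(286, 127, 25, 25) [ 5.733e+02  6.010e+01  5.950e+01  5.820e+01 -3.000e-01] [ 5.715e+02  5.940e+01  5.900e+01  5.770e+01 -3.000e-01] [ 5.641e+02  5.650e+01  5.700e+01  5.580e+01 -3.000e-01]
(220, 125, 33, 77) [515.6 211.  185.5  59.4  -6. ] [514.3 209.  183.9  58.9  -6. ] [508.9 201.1 177.7  56.9  -6. ]
(391, 121, 56, 88) [ 510.8 -231.3  201.1  106.1   -9.2] [ 509.5 -229.5  199.4  105.2   -9.2] [ 504.3 -222.5  192.6  101.6   -9.2]
```

View pics/crop0.png

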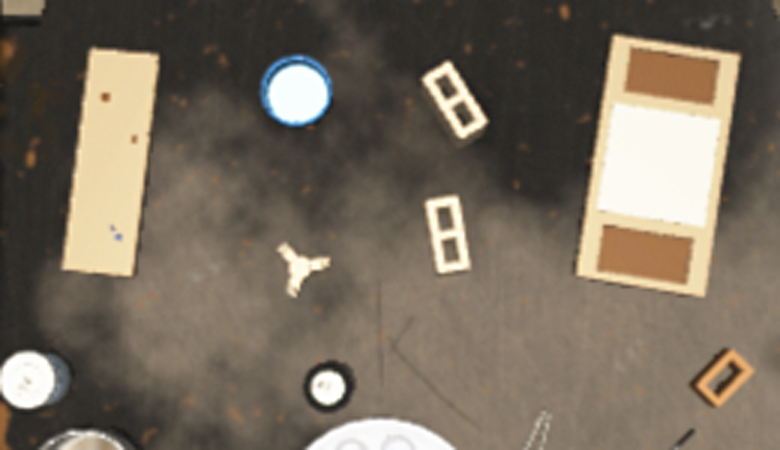

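```bash
cat >> h.py <<'E'
def pose():
    o=monitor.get_obs(); return o,np.array(o['tcp_pos']),Ro.from_rotvec(o['orientation'])
def down(yaw): # tool x at yaw deg, z down
    a=np.radians(yaw); x=[np.cos(a),np.sin(a),0]; y=[np.sin(a),-np.cos(a),0]
    return Ro.from_matrix(np.c_[x,y,[0,0,-1]])
def go(P,yaw,step=.05,turn=10.):
    """print tool-axis shifts/turns needed to reach P (m), yaw"""
    o,p,R=pose(); G=down(yaw); P=np.array(P)
    D=np.linalg.norm(P-p); A=np.degrees((R.inv()*G).magnitude())
    n=int(max(1,np.ceil(D/step-1e-6),np.ceil(A/turn-1e-6)))
    for i in range(n):
        k=n-i; d=R.inv().apply((P-p)/k); r=(R.inv()*G).as_rotvec()*180/np.pi/k
        d=np.round(d,4); r=np.round(r,1)
        print(f'{{"linear":{d.tolist()},"dr":{r.tolist()}}}')
        p=p+R.apply(d); R=R*Ro.from_rotvec(np.radians(r))
def st():
    o,p,R=pose(); M=R.as_matrix()
    print('t %.2f'%o['clock'],'tcp',np.round(p*1000,1),'yaw %.1f'%np.degrees(np.arctan2(M[1,0],M[0,0])),'z',np.round(M[:,2],3),'F',np.round(o['contact_force'],1),'w %.1f'%(o['grip_width']*1e3),'j',np.round(o['joints'],2))
E
python3 - <<'E'
from h import *
st(); go([.451,-.061,.17],9.5,.055)
E
```

```text
t 0.10 tcp [ 222.9 -636.6  230.4] yaw 19.3 z [-0.001  0.001 -1.   ] F [ 0.1  0.1 -0.3] w 85.3 j [ 1.13  0.48  0.02  1.56 -0.01  1.11 -0.08]
{"linear":[0.0338, -0.039, 0.0051],"dr":[-0.0, 0.0, 0.8]}
{"linear":[0.0332, -0.0394, 0.0051],"dr":[-0.0, 0.0, 0.8]}
{"linear":[0.0327, -0.0399, 0.0051],"dr":[-0.0, 0.0, 0.8]}
{"linear":[0.0321, -0.0404, 0.0051],"dr":[-0.0, 0.0, 0.8]}
{"linear":[0.0316, -0.0408, 0.0051],"dr":[-0.0, 0.0, 0.8]}
{"linear":[0.031, -0.0412, 0.0051],"dr":[-0.0, 0.0, 0.8]}
{"linear":[0.0304, -0.0417, 0.0051],"dr":[-0.0, 0.0, 0.8]}
{"linear":[0.0298, -0.0421, 0.0051],"dr":[-0.0, 0.0, 0.8]}
{"linear":[0.0293, -0.0425, 0.0051],"dr":[-0.0, 0.0, 0.8]}
{"linear":[0.0286, -0.0429, 0.0051],"dr":[-0.0, 0.0, 0.9]}
{"linear":[0.028, -0.0434, 0.0051],"dr":[-0.0, 0.0, 0.8]}
{"linear":[0.0274, -0.0437, 0.005],"dr":[-0.1, 0.0, 0.9]}
```

drive_tool(
  commands=[
    {"linear":[0.033,-0.04,0.005],"dr":[0,0,0.8],"jaw":0},
    {"linear":[0.033,-0.04,0.005],"dr":[0,0,0.8],"jaw":0},
    {"linear":[0.033,-0.04,0.005],"dr":[0,0,0.8],"jaw":0},
    {"linear":[0.032,-0.04,0.005],"dr":[0,0,0.8],"jaw":0},
    {"linear":[0.032,-0.041,0.005],"dr":[0,0,0.8],"jaw":0},
    {"linear":[0.031,-0.041,0.005],"dr":[0,0,0.8],"jaw":0},
    {"linear":[0.03,-0.042,0.005],"dr":[0,0,0.8],"jaw":0},
    {"linear":[0.03,-0.042,0.005],"dr":[0,0,0.8],"jaw":0},
  ],
  force=40,
)

```text
clock: 1.1
tcp_pos: [0.3758, -0.2431, 0.1869]
orientation: [-3.121, -0.335, 0.005]
contact_force: [1.0, -0.5, -0.0]
grip_width: 0.0854
```

Run:
```python
from h import *
st(); go([.451,-.061,.17],9.5,.055)
c,im=shot('wrist','w1'); print(c)
```

```text
t 1.10 tcp [ 375.8 -243.1  186.9] yaw 12.3 z [-0.003  0.002 -1.   ] F [ 1.  -0.5 -0. ] w 85.4 j [ 0.59  0.17 -0.17  2.11  0.04  0.87 -0.96]
{"linear":[0.0281, -0.0405, 0.0042],"dr":[-0.0, 0.0, 0.7]}
{"linear":[0.0275, -0.0408, 0.0043],"dr":[-0.0, 0.1, 0.7]}
{"linear":[0.0271, -0.0412, 0.0043],"dr":[-0.1, 0.0, 0.7]}
{"linear":[0.0265, -0.0415, 0.0042],"dr":[-0.0, 0.1, 0.7]}
{'K': array([[334.70595186,   0.        , 321.59390024],
       [  0.        , 334.70595186, 194.85543312],
       [  0.        ,   0.        ,   1.        ]]), 'R': array([[ 0.21157917, -0.97735855, -0.00212502],
       [-0.92502662, -0.20095131,  0.32240396],
       [-0.31553129, -0.06624826, -0.94659979]]), 't': array([-0.31743935,  0.27134188,  0.44018929])}
```

View pics/w1.png

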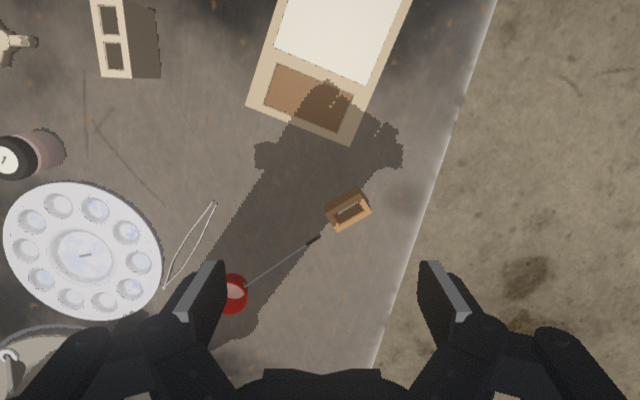

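The wrist view shows the near prop at upper left (125,40) and the setter ahead at (335,60). The camera looks along the tool's +x side.

drive_tool(
  commands=[
    {"linear":[0.028,-0.04,0.004],"dr":[0,0,0.7],"jaw":0},
    {"linear":[0.026,-0.041,0.004],"dr":[0,0,0.7],"jaw":0},
    {"linear":[0.015,-0.041,0.004],"dr":[0,0,0.7],"jaw":0},
    {"linear":[0.0,-0.04,0.004],"dr":[0,0,0.7],"jaw":0},
    {"linear":[0,0,0],"dr":[0,0,0],"jaw":0},
  ],
)

```text
clock: 1.78
tcp_pos: [0.414, -0.0564, 0.1702]
orientation: [-3.124, -0.274, 0.005]
contact_force: [-0.4, 0.1, -0.1]
grip_width: 0.0853
```

Run:
```python
from h import *
st(); 
c,im=shot('wrist','w2')
hsv=cv2.cvtColor(im,cv2.COLOR_RGB2HSV);H,S,V=cv2.split(hsv)
for k in comps((V>170)&(S<90),200):
    print(cv2.boundingRect(k), rectw(c,k,.05), rectw(c,k,.018))
```

```text
t 1.77 tcp [414.  -56.4 170.2] yaw 10.0 z [-0.003  0.006 -1.   ] F [-0.4  0.1 -0.1] w 85.3 j [ 0.29  0.15 -0.33  2.18  0.06  0.82 -1.47]
(208, 261, 77, 123) [264.4  -8.3 143.8  66.6  -0. ] [236.1  -4.  161.3  74.7  -0. ]
(0, 254, 67, 94) [254.9 188.4  91.4  61.6  -7.3] [225.5 216.7 102.5  69.1  -7.3]
(199, 241, 27, 21) [339.9  28.6  23.4  19.4 -76.4] [320.8  37.4  26.2  21.7 -76.4]
(189, 116, 39, 44) [440.9  44.   34.6  27.1 -49.1] [434.2  54.7  38.8  30.4 -49.1]
(442, 0, 198, 225) [ 497.2 -211.2  153.4   91.1   -9.6] [ 497.3 -231.7  172.2  102.2   -9.6]
(358, 0, 46, 44) [545.8 -75.5  29.4  24.   31.5] [551.9 -79.4  33.   26.9  31.5]
(0, 0, 53, 117) [476.7 173.   82.2  36.8  -6.4] [474.4 199.5  92.3  41.3  -6.4]
```

View pics/w2.png

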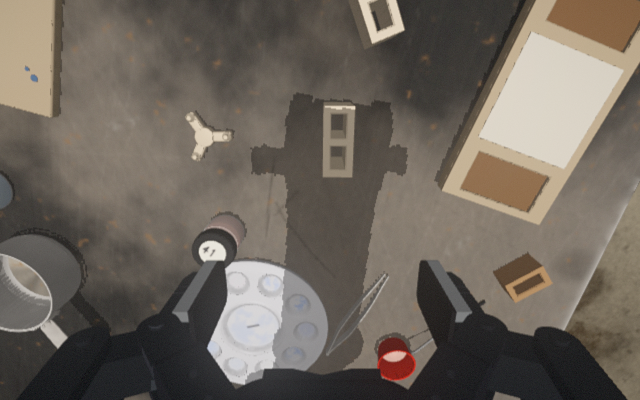

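The near prop's top is centred near (338,140), the stilt hub is at (207,136), and the far prop is cut off at the top edge.

Run:
```python
from h import *
im=cv2.imread('pics/w2.png'); c=viewer.calibration('wrist')
hsv=cv2.cvtColor(im,cv2.COLOR_BGR2HSV);H,S,V=cv2.split(hsv)
m=np.zeros_like(V); m[90:190,305:370]=(V>95)[90:190,305:370]
for k in comps(m,100): print(cv2.boundingRect(k), rectw(c,k,.05))
cs=cast(c,[[323,105],[353,103],[353,177],[322,177]],.05)*1000; print(cs.round(1),cs.mean(0).round(1))
print('stilt ends',cast(c,[[192,117],[227,136],[198,157],[205,136]],.012).round(4))
m=np.zeros_like(V); m[100:170,180:240]=(V>170)[100:170,180:240]
for k in comps(m,50):
    mm=cv2.moments(k); print('stilt centroid',cast(c,[[mm['m10']/mm['m00'],mm['m01']/mm['m00']]],.012))
```

```text
(322, 102, 34, 76) [454.7 -64.1  59.   24.7   9.3]
(312, 90, 58, 15) [487.5 -59.9  43.1  10.1 -80.1]
[[479.5 -47.9  50. ]
 [484.8 -70.   50. ]
 [427.9 -81.6  50. ]
 [423.6 -56.8  50. ]] [454.  -64.1  50. ]
stilt ends [[0.4472 0.0635 0.012 ]
 [0.4359 0.0318 0.012 ]
 [0.4122 0.0564 0.012 ]
 [0.4325 0.0512 0.012 ]]
stilt centroid [[0.43144863 0.05170474 0.012     ]]
```

Run:
```python
from h import *
cs=viewer.calibration('scene'); ct=viewer.calibration('top')
cv2.imwrite('pics/sc_crop.png',cv2.resize(cv2.imread('pics/scene0.png')[140:330,230:490],None,fx=3,fy=3,interpolation=cv2.INTER_CUBIC))
cv2.imwrite('pics/tp_crop.png',cv2.resize(cv2.imread('pics/top0.png')[115:255,280:400],None,fx=4,fy=4,interpolation=cv2.INTER_CUBIC))
for n,P in dict(prop_top=[.4514,-.0609,.05],prop_w=[.454,-.064,.05],far=[.556,-.0667,.05]).items(): print(n,proj(cs,P),proj(ct,P))
```

```text
prop_top [[338.40613172 211.17328353]] [[348.78128186 187.70397006]]
prop_w [[340.38071861 211.38767831]] [[350.12504022 186.57911129]]
far [[377.04464116 193.10205093]] [[351.08288806 142.95470179]]
```

View pics/sc_crop.png

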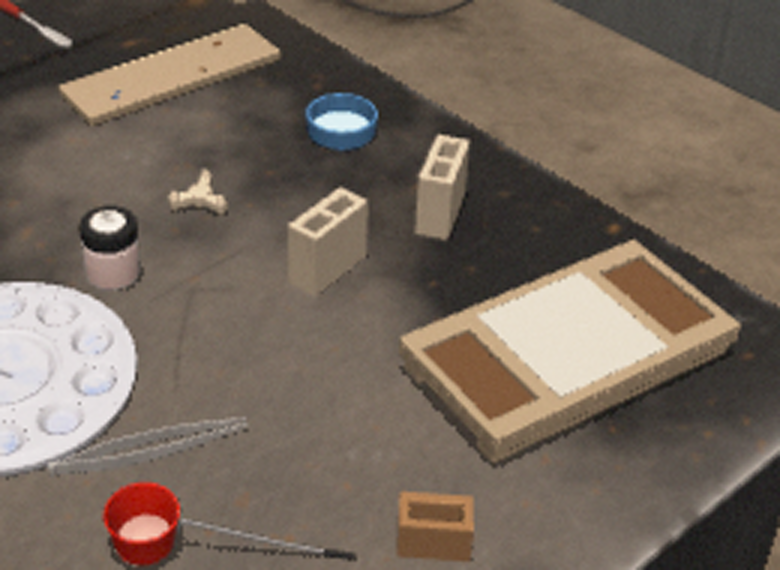

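Run:
```python
from h import *
st(); go([.454,-.0635,.07],9.3,.05)
```

```text
t 1.82 tcp [414.5 -58.  170.4] yaw 9.9 z [-0.003  0.005 -1.   ] F [ 0.9  0.1 -0.3] w 85.7 j [ 0.29  0.15 -0.33  2.18  0.06  0.82 -1.47]
{"linear":[0.0127, 0.0042, 0.0334],"dr":[-0.1, 0.0, 0.2]}
{"linear":[0.0127, 0.0042, 0.0335],"dr":[-0.1, 0.1, 0.2]}
{"linear":[0.0127, 0.004, 0.0335],"dr":[-0.1, 0.0, 0.2]}
```

drive_tool(
  commands=[
    {"linear":[0.018,0.004,0.03],"dr":[0,0,0.4],"jaw":0},
    {"linear":[0.018,0.003,0.03],"dr":[0,0,0.2],"jaw":0},
    {"linear":[0,0,0.01],"dr":[0,0,0],"jaw":0},
    {"linear":[0,0,0],"dr":[0,0,0],"jaw":0},
  ],
)

```text
clock: 2.33
tcp_pos: [0.4526, -0.0644, 0.0994]
orientation: [-3.129, -0.244, 0.001]
contact_force: [-0.7, -0.4, -0.6]
grip_width: 0.0851
```

Run:
```python
from h import *
st(); c,im=shot('wrist','w3'); go([.453,-.0625,.018],9.3,.03)
```

```text
t 2.33 tcp [452.6 -64.4  99.4] yaw 8.9 z [-0.001  0.003 -1.   ] F [-0.7 -0.4 -0.6] w 85.1 j [ 0.26  0.33 -0.29  2.16  0.15  0.67 -1.55]
{"linear":[0.0001, -0.0006, 0.0273],"dr":[-0.0, -0.0, -0.1]}
{"linear":[0.0001, -0.0006, 0.0273],"dr":[-0.1, -0.0, -0.1]}
{"linear":[0.0001, -0.0006, 0.0273],"dr":[-0.0, -0.0, -0.2]}
```

View pics/w3.png

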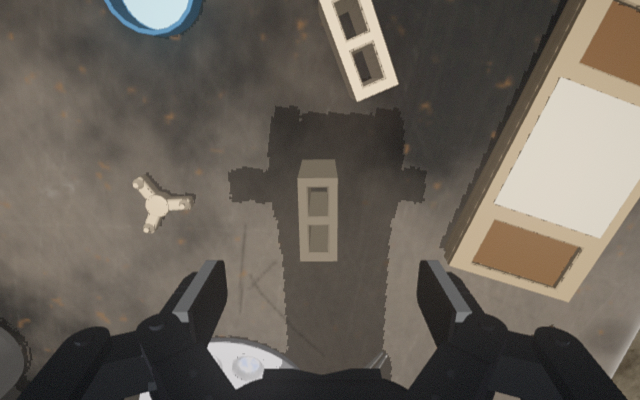

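Run:
```python
from h import *
st(); c=viewer.calibration('wrist')
cs=cast(c,[[298,178],[337,177],[338,261],[300,261]],.05)*1000; print(cs.round(1),cs.mean(0).round(1))
o,p,R=pose(); print(proj(c,[p]),proj(c,[[p[0],p[1],.05]]))
g=cast(c,[[207,262],[437,262]],.1); print(g)
```

```text
t 2.38 tcp [453.  -64.5  99.9] yaw 8.9 z [ 0.     0.002 -1.   ] F [0.1 0.3 0. ] w 85.2 j [ 0.26  0.33 -0.29  2.16  0.15  0.67 -1.55]
[[479.  -46.8  50. ]
 [483.2 -69.6  50. ]
 [427.7 -79.8  50. ]
 [423.8 -55.4  50. ]] [453.4 -62.9  50. ]
[[320.18176519 263.21547066]] [[320.66040219 222.05741498]]
[[ 0.44526205 -0.0107186   0.1       ]
 [ 0.46235844 -0.11963447  0.1       ]]
```

The prop's top is at (318,219), and the measurement (453.4, -62.9) agrees with the earlier one. I'll descend and grip.

drive_tool(
  commands=[
    {"linear":[0,-0.0015,0.028],"dr":[0,0,-0.4],"jaw":0},
    {"linear":[0,0,0.028],"dr":[0,0,0],"jaw":0},
    {"linear":[0,0,0.024],"dr":[0,0,0],"jaw":0},
    {"linear":[0,0,0],"dr":[0,0,0],"jaw":1},
    {"linear":[0,0,0],"dr":[0,0,0],"jaw":1},
    {"linear":[0,0,0],"dr":[0,0,0],"jaw":1},
    {"linear":[0,0,0],"dr":[0,0,0],"jaw":1},
    {"linear":[0,0,0],"dr":[0,0,0],"jaw":1},
  ],
  force=40,
)

```text
clock: 3.38
tcp_pos: [0.457, -0.0659, 0.0267]
orientation: [3.129, 0.25, 0.022]
contact_force: [-0.1, -0.6, -1.6]
grip_width: 0.0233
```

Run:
```python
from h import *
st()
```

```text
t 3.38 tcp [457.  -65.9  26.7] yaw 9.1 z [ 0.014 -0.001 -1.   ] F [-0.1 -0.6 -1.6] w 23.3 j [ 0.21  0.46 -0.24  2.2   0.24  0.49 -1.63]
```

drive_tool(
  commands=[
    {"linear":[0,0,0],"dr":[0,0,0],"jaw":0.4},
    {"linear":[0,0,0],"dr":[0,0,0],"jaw":0.4},
    {"linear":[-0.003,0,0.006],"dr":[0,-0.8,0],"jaw":0.4},
    {"linear":[0,0,0.004],"dr":[0,0,0],"jaw":0.4},
    {"linear":[0,0,0],"dr":[0,0,0],"jaw":0.4},
  ],
)

```text
clock: 4.0
tcp_pos: [0.4539, -0.0665, 0.0159]
orientation: [3.128, 0.25, -0.002]
contact_force: [0.4, -0.3, -0.2]
grip_width: 0.051
```

Run:
```python
from h import *
st()
```

```text
t 4.00 tcp [453.9 -66.5  15.9] yaw 9.1 z [-0.001 -0.003 -1.   ] F [ 0.4 -0.3 -0.2] w 51.0 j [ 0.2   0.49 -0.23  2.2   0.24  0.48 -1.64]
```

drive_tool(
  commands=[
    {"linear":[0,0,0],"dr":[0,0,0],"jaw":1},
    {"linear":[0,0,0],"dr":[0,0,0],"jaw":1},
    {"linear":[0,0,0],"dr":[0,0,0],"jaw":1},
    {"linear":[0,0,0],"dr":[0,0,0],"jaw":1},
  ],
)

```text
clock: 4.5
tcp_pos: [0.4539, -0.0664, 0.0158]
orientation: [3.128, 0.25, -0.002]
contact_force: [0.2, -0.9, -1.0]
grip_width: 0.0235
```

Run:
```python
from h import *
st()
shot('scene','s3')
```

```text
t 4.50 tcp [453.9 -66.4  15.8] yaw 9.1 z [-0.001 -0.003 -1.   ] F [ 0.2 -0.9 -1. ] w 23.5 j [ 0.2   0.49 -0.23  2.2   0.24  0.48 -1.64]
```

View pics/s3.png

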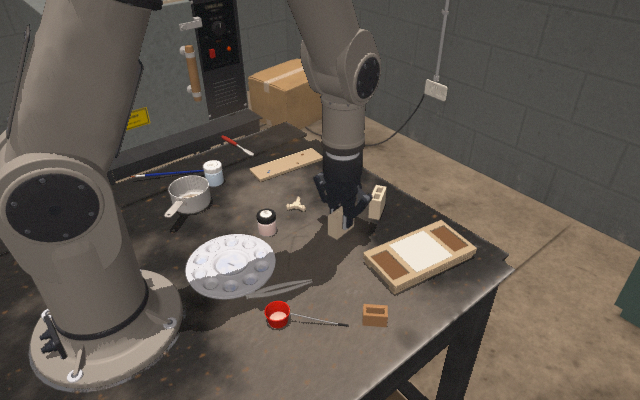

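Run:
```python
from h import *
import h
# plan after lift: 
o,p,R=pose()
h.pose=lambda:(o,p+[0,0,.1],R)
go([.424,-.285,.16],80.8,.05,9.5)
```

```text
{"linear":[-0.008, 0.0264, -0.0054],"dr":[0.0, 0.0, -9.0]}
{"linear":[-0.0121, 0.0248, -0.0054],"dr":[0.0, 0.0, -9.0]}
{"linear":[-0.0158, 0.0226, -0.0054],"dr":[0.0, 0.0, -8.9]}
{"linear":[-0.0191, 0.0199, -0.0054],"dr":[0.0, 0.0, -9.0]}
{"linear":[-0.022, 0.0167, -0.0054],"dr":[0.0, 0.1, -8.9]}
{"linear":[-0.0243, 0.0131, -0.0055],"dr":[0.0, 0.0, -9.0]}
{"linear":[-0.026, 0.0091, -0.0055],"dr":[0.0, 0.1, -8.9]}
{"linear":[-0.0272, 0.005, -0.0056],"dr":[0.0, 0.0, -9.0]}
```

drive_tool(
  commands=[
    {"linear":[0,0,-0.03],"dr":[0,0,0],"jaw":1},
    {"linear":[0,0,-0.04],"dr":[0,0,0],"jaw":1},
    {"linear":[0,0,-0.04],"dr":[0,0,0],"jaw":1},
  ],
)

```text
clock: 4.92
tcp_pos: [0.4513, -0.0658, 0.1258]
orientation: [3.13, 0.251, -0.015]
contact_force: [-0.3, 1.3, -1.2]
grip_width: 0.0235
```

drive_tool(
  commands=[
    {"linear":[-0.008,0.026,-0.005],"dr":[0,0,-9],"jaw":1},
    {"linear":[-0.012,0.025,-0.005],"dr":[0,0,-9],"jaw":1},
    {"linear":[-0.016,0.023,-0.005],"dr":[0,0,-9],"jaw":1},
    {"linear":[-0.019,0.02,-0.005],"dr":[0,0,-9],"jaw":1},
    {"linear":[-0.022,0.017,-0.005],"dr":[0,0,-9],"jaw":1},
    {"linear":[-0.024,0.013,-0.005],"dr":[0,0,-9],"jaw":1},
    {"linear":[-0.026,0.009,-0.005],"dr":[0,0,-9],"jaw":1},
    {"linear":[-0.027,0.005,-0.005],"dr":[0,0,-9],"jaw":1},
  ],
)

```text
clock: 5.92
tcp_pos: [0.4271, -0.2892, 0.171]
orientation: [2.338, 2.098, -0.007]
contact_force: [-0.7, 0.8, -0.9]
grip_width: 0.0232
```

drive_tool(
  commands=[
    {"linear":[-0.01,0,0],"dr":[0,0,0],"jaw":1},
    {"linear":[0,0,0],"dr":[0,0,0],"jaw":1},
  ],
)

```text
clock: 6.18
tcp_pos: [0.4251, -0.3008, 0.1707]
orientation: [-2.347, -2.089, 0.008]
contact_force: [0.3, 0.3, -0.8]
grip_width: 0.0234
```

```bash
cat >> h.py <<'E'
def setter(c,im,draw=None):
    hsv=cv2.cvtColor(im,cv2.COLOR_RGB2HSV);H,S,V=cv2.split(hsv)
    for nm,m,z in (('white',(S<40)&(V>190),.026),('brown',(S>105)&(H<20)&(V>60)&(V<200),.022)):
        for k in comps(cv2.morphologyEx(np.uint8(m),cv2.MORPH_OPEN,np.ones((3,3))),600):
            print(nm,cv2.boundingRect(k),rectw(c,k,z))
E
python3 - <<'E'
from h import *
st(); c,im=shot('wrist','w4'); setter(c,im); st()
E
```

```text
t 6.17 tcp [ 425.1 -300.8  170.7] yaw 83.3 z [-0.004 -0.003 -1.   ] F [ 0.3  0.3 -0.8] w 23.4 j [ 0.86  0.33 -0.44  1.96  0.18  0.89  0.21]
white (360, 22, 119, 115) [ 510.2 -229.3   86.1   84.3   -9.6]
brown (201, 135, 53, 50) [ 345.  -275.    40.1   31.   -45. ]
brown (475, 40, 58, 90) [ 582.  -241.1   68.9   34.2   80.5]
brown (19, 25, 69, 58) [ 222.7 -172.4   52.4   42.8    9.6]
t 6.22 tcp [ 425.2 -300.2  170.7] yaw 83.4 z [-0.004 -0.003 -1.   ] F [ 0.2  0.2 -0.6] w 23.5 j [ 0.86  0.33 -0.44  1.96  0.18  0.89  0.21]
```

View pics/w4.png

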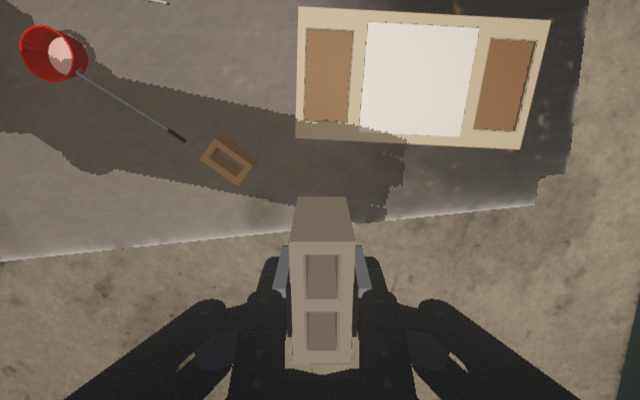

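The wrist view shows the near slot at (328,77), the white patch at (418,80) and the far slot at (505,85). The held prop's top spans from (290,241) to (357,369).

Run:
```python
from h import *
c=viewer.calibration('wrist'); o,p,R=pose()
q=cast(c,[[290,241],[354,241],[357,369],[286,369]],p[2]-.0158+.05); l=R.inv().apply(q-p)*1000; print(l.round(1),l.mean(0).round(1))
q=cast(c,[[297,197],[346,197]],p[2]-.0158); print((R.inv().apply(q-p)*1000).round(1))
print(cast(c,[[305,30],[354,31],[350,124],[303,122]],.022).mean(0))
```

```text
[[ 28.1 -11.1 -34.3]
 [ 28.1  11.7 -34.3]
 [-30.5  14.7 -34.1]
 [-30.5 -14.6 -34. ]] [ -1.2   0.2 -34.2]
[[ 27.4 -12.   15.7]
 [ 27.4  12.4  15.7]]
[ 0.43994508 -0.21781267  0.022     ]
```

Run:
```python
from h import *
go([.4393,-.2175,.09],80.5,.04)
```

```text
{"linear":[0.028, 0.0016, 0.0268],"dr":[-0.1, 0.1, 1.0]}
{"linear":[0.028, 0.0011, 0.0268],"dr":[-0.0, 0.0, 1.0]}
{"linear":[0.028, 0.0005, 0.0269],"dr":[-0.1, 0.1, 0.9]}
```

drive_tool(
  commands=[
    {"linear":[0.028,0.002,0.027],"dr":[0,0,1],"jaw":1},
    {"linear":[0.028,0.001,0.027],"dr":[0,0,1],"jaw":1},
    {"linear":[0.028,0,0.027],"dr":[0,0,1],"jaw":1},
    {"linear":[0,0,0],"dr":[0,0,0],"jaw":1},
  ],
)

```text
clock: 6.72
tcp_pos: [0.4404, -0.2101, 0.0874]
orientation: [-2.402, -2.024, 0.005]
contact_force: [0.6, 0.0, -1.0]
grip_width: 0.0238
```

Run:
```python
from h import *
st();go([.4393,-.2175,.09],80.5,.04); c,im=shot('wrist','w5'); setter(c,im)
```

```text
t 6.72 tcp [ 440.4 -210.1   87.4] yaw 80.2 z [-0.003 -0.002 -1.   ] F [ 0.6  0.  -1. ] w 23.8 j [ 0.67  0.41 -0.43  2.09  0.27  0.69 -0.1 ]
{"linear":[-0.0075, 0.0001, -0.0026],"dr":[-0.1, 0.1, -0.3]}
white (398, 161, 109, 118) [ 522.4 -231.1   83.7   61.6   80.2]
white (0, 0, 34, 68) [292.8 -76.6  40.3  17.   62.9]
brown (0, 181, 38, 62) [ 240.4 -178.7   48.3   23.5   62.9]
brown (295, 173, 41, 23) [ 439.6 -190.8   26.1   14.9   -9.8]
brown (516, 172, 58, 94) [ 582.2 -241.6   67.8   33.2   80.8]
```

View pics/w5.png

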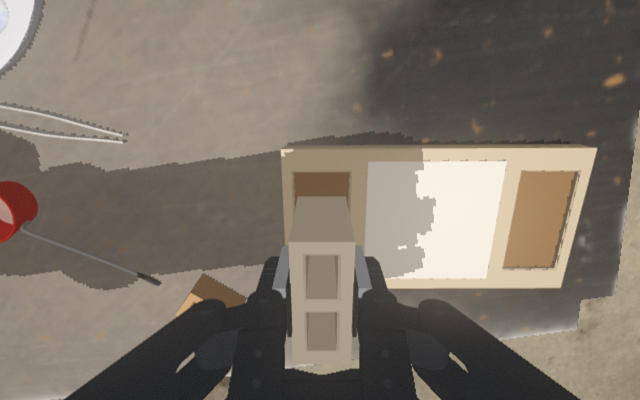

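The held prop hovers over the near slot, whose far end is visible at (315,184). The white patch and the far slot agree with the earlier fix. I need to go back 7 mm, then lower.

drive_tool(
  commands=[
    {"linear":[-0.0075,0,0.01],"dr":[0,0,-0.3],"jaw":1},
    {"linear":[0,0,0.01],"dr":[0,0,0],"jaw":1},
    {"linear":[0,0,0.006],"dr":[0,0,0],"jaw":1},
    {"linear":[0,0,0],"dr":[0,0,0],"jaw":1},
  ],
)

```text
clock: 7.28
tcp_pos: [0.4403, -0.2225, 0.0621]
orientation: [2.399, 2.02, -0.004]
contact_force: [-0.6, -0.3, -0.9]
grip_width: 0.0235
```

Run:
```python
from h import *
st();go([.4393,-.2175,.038],80.5,.04)
```

```text
t 7.28 tcp [ 440.3 -222.5   62.1] yaw 80.2 z [ 0.001 -0.006 -1.   ] F [-0.6 -0.3 -0.9] w 23.5 j [ 0.67  0.46 -0.4   2.1   0.3   0.64 -0.11]
{"linear":[0.0049, -0.0019, 0.024],"dr":[0.1, 0.3, -0.3]}
```

drive_tool(
  commands=[
    {"linear":[0.004,-0.001,0.006],"dr":[0,0.3,-0.3],"jaw":1},
    {"linear":[0,0,0.006],"dr":[0,0,0],"jaw":1},
    {"linear":[0,0,0],"dr":[0,0,0],"jaw":1},
  ],
)

```text
clock: 7.65
tcp_pos: [0.4402, -0.2183, 0.0495]
orientation: [2.396, 2.029, 0.003]
contact_force: [0.5, -0.7, -1.3]
grip_width: 0.0233
```

Run:
```python
from h import *
st();go([.4393,-.2175,.038],80.5,.04)
```

```text
t 7.65 tcp [ 440.2 -218.3   49.5] yaw 80.5 z [ 0.003 -0.    -1.   ] F [ 0.5 -0.7 -1.3] w 23.3 j [ 0.66  0.48 -0.4   2.11  0.31  0.61 -0.12]
{"linear":[0.0007, -0.0011, 0.0115],"dr":[0.2, -0.0, 0.0]}
```

drive_tool(
  commands=[
    {"linear":[0,-0.001,0.005],"dr":[0,0,0],"jaw":1},
    {"linear":[0,0,0.005],"dr":[0,0,0],"jaw":1},
    {"linear":[0,0,0.002],"dr":[0,0,0],"jaw":1},
    {"linear":[0,0,0],"dr":[0,0,0],"jaw":1},
  ],
)

```text
clock: 8.15
tcp_pos: [0.4396, -0.2181, 0.0379]
orientation: [2.395, 2.029, 0.002]
contact_force: [0.5, 0.7, 0.2]
grip_width: 0.0234
```

Run:
```python
from h import *
st();c,im=shot('wrist','w6')
```

```text
t 8.15 tcp [ 439.6 -218.1   37.9] yaw 80.5 z [ 0.003 -0.001 -1.   ] F [0.5 0.7 0.2] w 23.4 j [ 0.65  0.49 -0.38  2.12  0.33  0.58 -0.14]
```

View pics/w6.png

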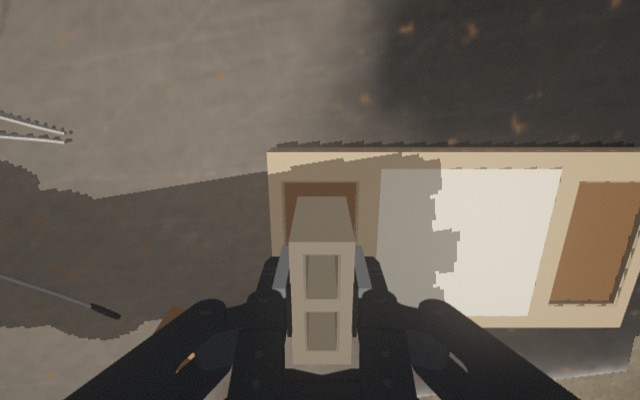

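The foot's front edge (297–346, 197) lies inside the slot (283–358). The load has transferred, so I'll release.

drive_tool(
  commands=[
    {"linear":[0,0,0],"dr":[0,0,0],"jaw":0.5},
    {"linear":[0,0,0],"dr":[0,0,0],"jaw":0.5},
    {"linear":[0,0,-0.02],"dr":[0,0,0],"jaw":0.5},
    {"linear":[0,0,-0.04],"dr":[0,0,0],"jaw":0.5},
    {"linear":[0,0,-0.04],"dr":[0,0,0],"jaw":0},
    {"linear":[0,0,0],"dr":[0,0,0],"jaw":0},
  ],
)

```text
clock: 8.95
tcp_pos: [0.4394, -0.2179, 0.1399]
orientation: [2.396, 2.029, 0.003]
contact_force: [0.2, 1.3, -0.1]
grip_width: 0.0768
```

Run:
```python
from h import *
st();c,im=shot('wrist','w7');
go([.510,-.095,.14],31.5,.05)
```

```text
t 8.95 tcp [ 439.4 -217.9  139.9] yaw 80.5 z [ 0.002 -0.    -1.   ] F [ 0.2  1.3 -0.1] w 76.8 j [ 0.73  0.33 -0.47  2.05  0.2   0.8  -0.02]
{"linear":[0.0265, 0.0101, -0.0003],"dr":[-0.0, -0.0, 9.8]}
{"linear":[0.0279, 0.0055, -0.0003],"dr":[-0.0, -0.0, 9.8]}
{"linear":[0.0284, 0.0006, -0.0003],"dr":[-0.0, -0.0, 9.8]}
{"linear":[0.0281, -0.0042, -0.0004],"dr":[-0.0, -0.0, 9.8]}
{"linear":[0.0271, -0.0089, -0.0003],"dr":[-0.1, -0.0, 9.8]}
```

View pics/w7.png

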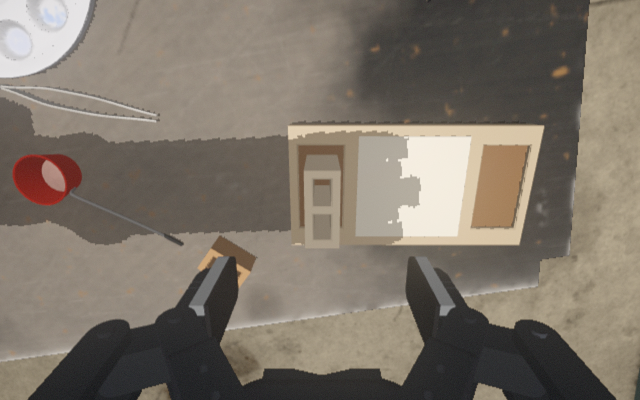

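The prop stands in the near slot (top face near (322,210)). Next is the far prop: I'll hover short of it.

drive_tool(
  commands=[
    {"linear":[0.026,0.01,0],"dr":[0,0,9.8],"jaw":0},
    {"linear":[0.028,0.005,0],"dr":[0,0,9.8],"jaw":0},
    {"linear":[0.028,0,0],"dr":[0,0,9.8],"jaw":0},
    {"linear":[0.028,-0.004,0],"dr":[0,0,9.8],"jaw":0},
    {"linear":[0.02,-0.009,0],"dr":[0,0,9.8],"jaw":0},
    {"linear":[0,0,0],"dr":[0,0,0],"jaw":0},
    {"linear":[0,0,0],"dr":[0,0,0],"jaw":0},
  ],
)

```text
clock: 9.88
tcp_pos: [0.4998, -0.0985, 0.1287]
orientation: [-3.028, -0.813, 0.023]
contact_force: [0.9, -0.6, 0.6]
grip_width: 0.0857
```

Run:
```python
from h import *
st();c,im=shot('wrist','w8'); st()
hsv=cv2.cvtColor(im,cv2.COLOR_RGB2HSV);H,S,V=cv2.split(hsv)
for k in comps((V>170)&(S<90),200):
    print(cv2.boundingRect(k), rectw(c,k,.05))
```

```text
t 9.88 tcp [499.8 -98.5 128.7] yaw 30.1 z [-0.016  0.003 -1.   ] F [ 0.9 -0.6  0.6] w 85.7 j [ 0.34  0.37 -0.32  2.01  0.15  0.8  -1.12]
t 9.93 tcp [499.9 -98.5 128.8] yaw 30.0 z [-0.016  0.003 -1.   ] F [-0.4 -0.2  1.1] w 85.2 j [ 0.34  0.37 -0.32  2.01  0.15  0.8  -1.12]
(382, 325, 54, 47) [ 427.  -226.8   44.7   26.8   80.4]
(29, 297, 127, 76) [308.2  20.6 129.5  47.2 -33.6]
(65, 280, 31, 26) [340.5  27.9  23.2  23.1 -59.6]
(94, 137, 47, 50) [455.   41.2  34.9  30.7 -48.8]
(344, 128, 258, 197) [ 516.6 -211.8  174.3   89.7   -9.6]
(306, 62, 39, 42) [570.9 -59.9  24.   23.5  31.3]
(151, 0, 60, 28) [562.1  32.   34.5  14.1 -60.1]
```

View pics/w8.png

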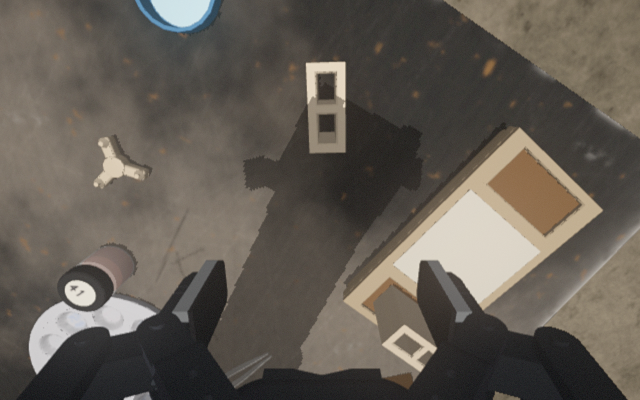

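The far prop's top face runs (306,63)–(346,152).

Run:
```python
from h import *
c=viewer.calibration('wrist')
cs=cast(c,[[306,63],[345,62],[346,152],[310,153]],.05)*1000; print(cs.round(1),cs.mean(0).round(1))
e=cs[1]-cs[2]; f=cs[0]-cs[3]; print([np.degrees(np.arctan2(v[1],v[0])) for v in(e,f)])
m=cs.mean(0)/1000
go([m[0],m[1],.07],31.4,.035)
```

```text
[[575.  -44.1  50. ]
 [587.3 -64.4  50. ]
 [540.1 -93.9  50. ]
 [527.5 -73.5  50. ]] [557.5 -69.   50. ]
[np.float64(31.978109855136527), np.float64(31.818302609097103)]
{"linear":[0.0218, 0.0013, 0.0193],"dr":[-0.2, 0.2, -0.5]}
{"linear":[0.0217, 0.0014, 0.0194],"dr":[-0.2, 0.2, -0.4]}
{"linear":[0.0216, 0.0015, 0.0195],"dr":[-0.2, 0.3, -0.5]}
```

drive_tool(
  commands=[
    {"linear":[0.022,0.001,0.01],"dr":[-0.2,0.3,-0.6],"jaw":0},
    {"linear":[0.022,0.001,0.01],"dr":[-0.2,0.3,-0.6],"jaw":0},
    {"linear":[0.018,0.001,0.01],"dr":[-0.1,0.2,-0.6],"jaw":0},
    {"linear":[0,0,0],"dr":[0,0,0],"jaw":0},
    {"linear":[0,0,0],"dr":[0,0,0],"jaw":0},
  ],
)

```text
clock: 10.55
tcp_pos: [0.5548, -0.0725, 0.0959]
orientation: [-3.019, -0.862, 0.001]
contact_force: [-0.0, -0.2, -0.4]
grip_width: 0.0858
```

Run:
```python
from h import *
st();c,im=shot('wrist','w9'); go([.5575,-.069,.017],31.8,.03)
```

```text
t 10.55 tcp [554.8 -72.5  95.9] yaw 31.9 z [-0.001  0.001 -1.   ] F [-0.  -0.2 -0.4] w 85.8 j [ 0.26  0.48 -0.31  1.93  0.2   0.77 -1.18]
{"linear":[0.0014, -0.0005, 0.0263],"dr":[-0.0, 0.0, 0.0]}
{"linear":[0.0014, -0.0005, 0.0263],"dr":[-0.0, 0.0, 0.0]}
{"linear":[0.0014, -0.0004, 0.0264],"dr":[-0.1, 0.0, 0.1]}
```

View pics/w9.png

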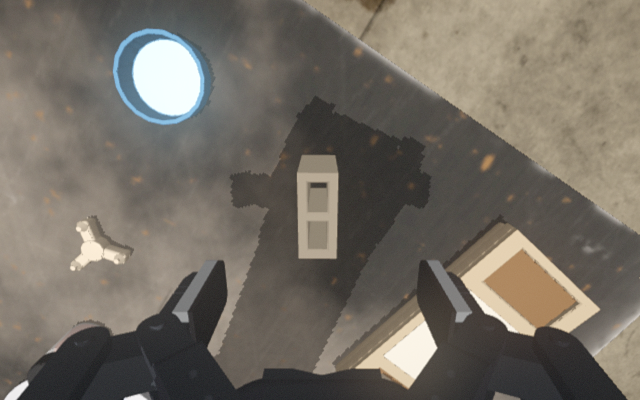

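The prop sits centred between the open jaws at (317,216). Descending.

drive_tool(
  commands=[
    {"linear":[0.002,-0.0015,0.025],"dr":[0,0,0],"jaw":0},
    {"linear":[0.001,0,0.025],"dr":[0,0,0],"jaw":0},
    {"linear":[0,0,0.02],"dr":[0,0,0],"jaw":0.3},
    {"linear":[0,0,0.004],"dr":[0,0,0],"jaw":0.3},
    {"linear":[0,0,0],"dr":[0,0,0],"jaw":0.3},
  ],
)

```text
clock: 11.22
tcp_pos: [0.5566, -0.0721, 0.023]
orientation: [3.021, 0.858, 0.003]
contact_force: [0.2, 0.0, -0.2]
grip_width: 0.06
```

Run:
```python
from h import *
st();go([.5575,-.069,.016],31.8,.03)
```

```text
t 11.22 tcp [556.6 -72.1  23. ] yaw 31.7 z [ 0.002 -0.001 -1.   ] F [ 0.2  0.  -0.2] w 60.0 j [ 0.23  0.59 -0.27  1.96  0.26  0.62 -1.23]
{"linear":[0.0024, -0.0021, 0.007],"dr":[0.1, -0.1, -0.1]}
```

drive_tool(
  commands=[
    {"linear":[0.001,-0.002,0.006],"dr":[0,0,0],"jaw":0.3},
    {"linear":[0,0,0],"dr":[0,0,0],"jaw":1},
    {"linear":[0,0,0],"dr":[0,0,0],"jaw":1},
    {"linear":[0,0,0],"dr":[0,0,0],"jaw":1},
    {"linear":[0,0,0],"dr":[0,0,0],"jaw":1},
  ],
)

```text
clock: 11.85
tcp_pos: [0.5576, -0.0698, 0.0188]
orientation: [3.02, 0.857, 0.008]
contact_force: [0.7, -0.0, -0.8]
grip_width: 0.0233
```

Run:
```python
from h import *
import h
st()
# far slot (581.5,-241)
o,p,R=pose()
h.pose=lambda:(o,p+[0,0,.1],R)
go([.5815-.0115,-.241-.065,.15],80.5,.05,9.5)
```

```text
t 11.85 tcp [557.6 -69.8  18.8] yaw 31.7 z [ 0.006 -0.001 -1.   ] F [ 0.7 -0.  -0.8] w 23.3 j [ 0.22  0.59 -0.27  1.96  0.26  0.61 -1.24]
{"linear":[-0.0189, 0.0346, -0.0051],"dr":[0.1, -0.0, -8.1]}
{"linear":[-0.0236, 0.0316, -0.0052],"dr":[0.0, -0.0, -8.1]}
{"linear":[-0.0278, 0.0279, -0.0052],"dr":[0.1, -0.0, -8.2]}
{"linear":[-0.0315, 0.0237, -0.0052],"dr":[0.0, -0.0, -8.1]}
{"linear":[-0.0345, 0.019, -0.0053],"dr":[0.1, -0.1, -8.2]}
{"linear":[-0.0369, 0.0139, -0.0052],"dr":[0.0, -0.0, -8.1]}
```

drive_tool(
  commands=[
    {"linear":[0,0,-0.03],"dr":[0,0,0],"jaw":1},
    {"linear":[0,0,-0.04],"dr":[0,0,0],"jaw":1},
    {"linear":[0,0,-0.04],"dr":[0,0,0],"jaw":1},
  ],
)

```text
clock: 12.22
tcp_pos: [0.5539, -0.0697, 0.1279]
orientation: [-3.022, -0.858, 0.005]
contact_force: [-0.3, -0.7, -1.2]
grip_width: 0.0237
```

drive_tool(
  commands=[
    {"linear":[-0.019,0.035,-0.003],"dr":[0,0,-8.1],"jaw":1},
    {"linear":[-0.024,0.032,-0.003],"dr":[0,0,-8.1],"jaw":1},
    {"linear":[-0.028,0.028,-0.003],"dr":[0,0,-8.1],"jaw":1},
    {"linear":[-0.031,0.024,-0.003],"dr":[0,0,-8.1],"jaw":1},
    {"linear":[-0.034,0.019,-0.003],"dr":[0,0,-8.1],"jaw":1},
    {"linear":[-0.036,0.013,-0.003],"dr":[0,0,-8.1],"jaw":1},
    {"linear":[0,0,0],"dr":[0,0,0],"jaw":1},
    {"linear":[0,0,0],"dr":[0,0,0],"jaw":1},
  ],
)

```text
clock: 13.22
tcp_pos: [0.5708, -0.3114, 0.1494]
orientation: [2.37, 2.06, 0.002]
contact_force: [-0.5, 0.0, -1.2]
grip_width: 0.0238
```

Run:
```python
from h import *
st(); c,im=shot('wrist','w10'); setter(c,im); st()
```

```text
t 13.22 tcp [ 570.8 -311.4  149.4] yaw 82.0 z [ 0.002 -0.001 -1.   ] F [-0.5  0.  -1.2] w 23.8 j [ 0.73  0.56 -0.46  1.67  0.29  0.98  0.03]
white (164, 32, 120, 104) [ 511.3 -223.8   85.9   73.3   -9.6]
brown (16, 153, 75, 54) [ 350.2 -274.8   50.3   40.2  -44.6]
t 13.28 tcp [ 570.5 -311.8  149.4] yaw 82.0 z [ 0.002 -0.001 -1.   ] F [-0.5  0.1 -0.4] w 23.1 j [ 0.73  0.56 -0.46  1.67  0.29  0.98  0.03]
```

View pics/w10.png

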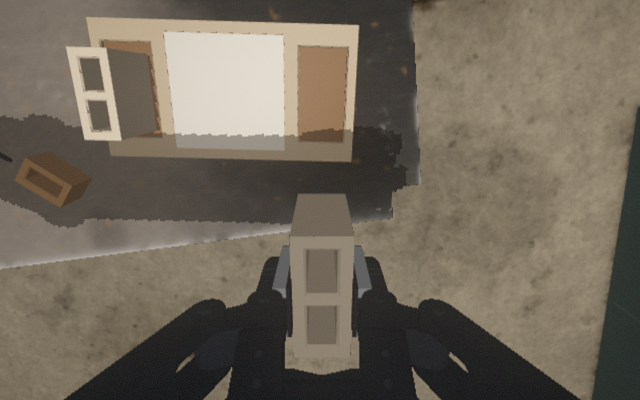

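The far slot corners are (298,46), (349,46), (347,141) and (298,140). The prop in the near slot stands upright at left.

Run:
```python
from h import *
c=viewer.calibration('wrist'); o,p,R=pose()
q=cast(c,[[290,236],[354,236],[358,369],[285,369]],p[2]-.0188+.05); l=R.inv().apply(q-p)*1000; print(l.round(1),l.mean(0).round(1))
q=cast(c,[[298,194],[346,194]],p[2]-.0188); print((R.inv().apply(q-p)*1000).round(1))
print(cast(c,[[298,46],[349,46],[347,141],[298,140]],.022).mean(0),cast(c,[[164,33],[285,37],[285,150],[176,147]],.026).mean(0))
# near prop top in slot
cs=cast(c,[[66,46],[105,46],[121,139],[83,140]],.072)*1000; print(cs.round(1),cs.mean(0))
go([.5815,-.241,.09],80.5,.035)
```

```text
[[ 28.6 -11.3 -31.2]
 [ 28.6  12.  -31.2]
 [-33.6  15.6 -31.1]
 [-33.5 -15.3 -31.2]] [ -2.5   0.3 -31.2]
[[ 28.  -11.6  18.8]
 [ 27.9  12.7  18.8]]
[ 0.58226463 -0.24108536  0.022     ] [ 0.51077481 -0.23036868  0.026     ]
[[ 433.6 -189.4   72. ]
 [ 456.7 -192.7   72. ]
 [ 447.7 -247.7   72. ]
 [ 423.  -244.9   72. ]] [ 440.23940254 -218.69224273   72.        ]
{"linear":[0.0239, 0.0003, 0.0198],"dr":[0.0, 0.0, 0.5]}
{"linear":[0.0239, 0.0001, 0.0198],"dr":[0.1, 0.0, 0.5]}
{"linear":[0.0239, -0.0001, 0.0197],"dr":[0.0, 0.1, 0.5]}
```

Near prop: (440.2, -218.7). Far slot: (582, -241). Moving over it.

drive_tool(
  commands=[
    {"linear":[0.022,0.001,0.018],"dr":[0,0,0.5],"jaw":1},
    {"linear":[0.022,0,0.018],"dr":[0,0,0.5],"jaw":1},
    {"linear":[0.018,0,0.016],"dr":[0,0,0.5],"jaw":1},
    {"linear":[0,0,0],"dr":[0,0,0],"jaw":1},
    {"linear":[0,0,0],"dr":[0,0,0],"jaw":1},
  ],
)

```text
clock: 13.9
tcp_pos: [0.5816, -0.2445, 0.0971]
orientation: [2.392, 2.032, 0.001]
contact_force: [0.9, -0.7, -1.3]
grip_width: 0.0234
```

Run:
```python
from h import *
st(); go([.5815,-.241,.055],80.5,.03)
```

```text
t 13.90 tcp [ 581.6 -244.5   97.1] yaw 80.7 z [ 0.002 -0.002 -1.   ] F [ 0.9 -0.7 -1.3] w 23.4 j [ 0.63  0.59 -0.45  1.75  0.32  0.87 -0.13]
{"linear":[0.0017, -0.0004, 0.0211],"dr":[0.1, 0.0, 0.1]}
{"linear":[0.0018, -0.0004, 0.021],"dr":[0.0, 0.1, 0.1]}
```

drive_tool(
  commands=[
    {"linear":[0.003,0,0.018],"dr":[0,0,0.2],"jaw":1},
    {"linear":[0,0,0.018],"dr":[0,0,0],"jaw":1},
    {"linear":[0,0,0.006],"dr":[0,0,0],"jaw":1},
    {"linear":[0,0,0],"dr":[0,0,0],"jaw":1},
  ],
)

```text
clock: 14.4
tcp_pos: [0.5819, -0.2439, 0.0526]
orientation: [2.398, 2.023, 0.0]
contact_force: [0.3, -0.0, -0.6]
grip_width: 0.0232
```

Run:
```python
from h import *
st(); go([.5815,-.241,.0408],80.5,.03)
```

```text
t 14.40 tcp [ 581.9 -243.9   52.6] yaw 80.3 z [ 0.002 -0.003 -1.   ] F [ 0.3 -0.  -0.6] w 23.2 j [ 0.6   0.65 -0.42  1.78  0.36  0.79 -0.17]
{"linear":[0.0028, -0.0009, 0.0117],"dr":[0.2, 0.1, -0.2]}
```

drive_tool(
  commands=[
    {"linear":[0.003,0,0.005],"dr":[0,0,0],"jaw":1},
    {"linear":[0,0,0.005],"dr":[0,0,0],"jaw":1},
    {"linear":[0,0,0.002],"dr":[0,0,0],"jaw":1},
    {"linear":[0,0,0],"dr":[0,0,0],"jaw":1},
  ],
)

```text
clock: 14.9
tcp_pos: [0.5831, -0.2413, 0.041]
orientation: [2.397, 2.022, 0.001]
contact_force: [0.8, 0.0, -0.3]
grip_width: 0.0234
```

Run:
```python
from h import *
st(); c,im=shot('wrist','w11')
```

```text
t 14.90 tcp [ 583.1 -241.3   41. ] yaw 80.3 z [ 0.004 -0.004 -1.   ] F [ 0.8  0.  -0.3] w 23.4 j [ 0.59  0.66 -0.42  1.78  0.37  0.77 -0.18]
```

View pics/w11.png

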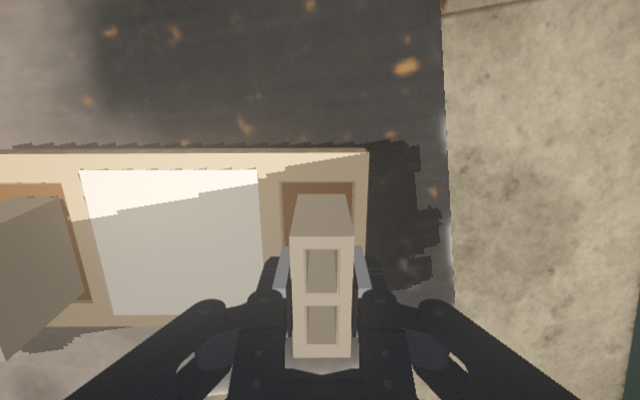

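The foot front edge (298–347) is inside the slot (282–352), so I'll release. Next is the stilt.

drive_tool(
  commands=[
    {"linear":[0,-0.001,0],"dr":[0,0,0],"jaw":1},
    {"linear":[0,0,0.0005],"dr":[0,0,0],"jaw":0.5},
    {"linear":[0,0,0],"dr":[0,0,0],"jaw":0.5},
    {"linear":[0,0,-0.02],"dr":[0,0,0],"jaw":0.5},
    {"linear":[0,0,-0.04],"dr":[0,0,0],"jaw":0.5},
    {"linear":[0,0,-0.05],"dr":[0,0,0],"jaw":0},
    {"linear":[0,0,0],"dr":[0,0,0],"jaw":0},
  ],
)

```text
clock: 15.82
tcp_pos: [0.5831, -0.2407, 0.1583]
orientation: [2.394, 2.021, 0.005]
contact_force: [0.1, 0.5, 0.3]
grip_width: 0.0771
```

Run:
```python
from h import *
st();c,im=shot('wrist','w12');shot('scene','s12')
```

```text
t 15.82 tcp [ 583.1 -240.7  158.3] yaw 80.3 z [ 0.008 -0.005 -1.   ] F [0.1 0.5 0.3] w 77.1 j [ 0.64  0.52 -0.47  1.72  0.28  0.97 -0.11]
```

View pics/w12.png

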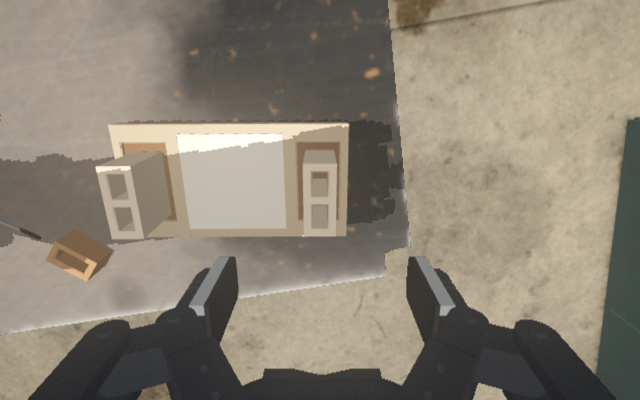

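Both props stand in their slots: tops near (115,200) and (319,203). Moving to hover over the stilt.

Run:
```python
from h import *
go([.443,.058,.12],42.5,.045)
```

```text
{"linear":[0.0339, -0.0232, 0.0041],"dr":[0.0, 0.0, 4.7]}
{"linear":[0.0319, -0.0259, 0.0041],"dr":[0.0, 0.0, 4.7]}
{"linear":[0.0296, -0.0284, 0.0041],"dr":[0.0, 0.0, 4.7]}
{"linear":[0.0272, -0.0308, 0.0042],"dr":[0.0, 0.0, 4.7]}
{"linear":[0.0246, -0.0329, 0.0041],"dr":[0.0, 0.0, 4.8]}
{"linear":[0.0218, -0.0348, 0.0042],"dr":[0.0, 0.0, 4.7]}
{"linear":[0.0188, -0.0365, 0.0041],"dr":[0.1, 0.0, 4.8]}
{"linear":[0.0158, -0.0379, 0.0042],"dr":[0.0, 0.1, 4.7]}
```

drive_tool(
  commands=[
    {"linear":[0.034,-0.023,0],"dr":[0,0,4.7],"jaw":0},
    {"linear":[0.032,-0.026,0.003],"dr":[0,0,4.7],"jaw":0},
    {"linear":[0.03,-0.028,0.004],"dr":[0,0,4.7],"jaw":0},
    {"linear":[0.027,-0.031,0.004],"dr":[0,0,4.7],"jaw":0},
    {"linear":[0.024,-0.033,0.004],"dr":[0,0,4.7],"jaw":0},
    {"linear":[0.022,-0.034,0.004],"dr":[0,0,4.7],"jaw":0},
    {"linear":[0.018,-0.036,0.004],"dr":[0,0,4.7],"jaw":0},
    {"linear":[0.01,-0.03,0.004],"dr":[0,0,4.7],"jaw":0},
  ],
)

```text
clock: 16.92
tcp_pos: [0.4379, 0.0538, 0.1193]
orientation: [-2.938, -1.104, 0.02]
contact_force: [0.2, -0.7, 0.6]
grip_width: 0.0852
```

drive_tool(
  commands=[
    {"linear":[0,0,0],"dr":[0,0,0],"jaw":0},
    {"linear":[0,0,0],"dr":[0,0,0],"jaw":0},
  ],
)

```text
clock: 17.18
tcp_pos: [0.4355, 0.055, 0.1179]
orientation: [-2.934, -1.111, 0.026]
contact_force: [-0.3, -0.7, 0.3]
grip_width: 0.0853
```

Run:
```python
from h import *
st();c,im=shot('wrist','w13');st()
x0,y0=150,80
cv2.imwrite('pics/w13c.png',cv2.resize(im[y0:y0+200,x0:x0+260,::-1],None,fx=3,fy=3,interpolation=cv2.INTER_CUBIC))
```

```text
t 17.18 tcp [435.5  55.  117.9] yaw 41.5 z [-0.017 -0.002 -1.   ] F [-0.3 -0.7  0.3] w 85.3 j [ 0.14  0.3  -0.46  2.17  0.19  0.73 -1.3 ]
t 17.23 tcp [435.5  55.  117.9] yaw 41.4 z [-0.017 -0.002 -1.   ] F [-0.   0.2 -0.9] w 85.4 j [ 0.14  0.3  -0.46  2.17  0.19  0.73 -1.3 ]
```

View pics/w13c.png

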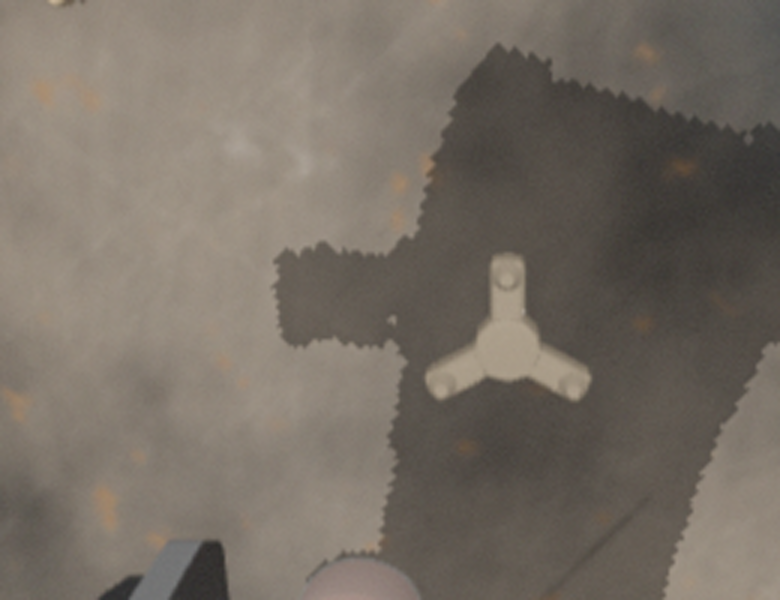

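The stilt hub is at full-image (319,197), with its points at (319,171), (298,208) and (341,208). One arm lies along the tool's x.

Run:
```python
from h import *
c=viewer.calibration('wrist')
q=cast(c,[[319.3,170.7],[298,207.7],[341,207.7]],.015)*1000; m=q.mean(0); print(q.round(1),m.round(1),np.linalg.norm(q-m,axis=1),[np.degrees(np.arctan2(*(v-m)[1::-1])) for v in q], cast(c,[[319.3,196.7]],.013)*1000)
a=np.radians(41.5); g=m/1000+.017*np.array([np.cos(a),np.sin(a),0]); print(g)
go([g[0],g[1],.06],41.5,.03)
```

```text
[[447.1  68.   15. ]
 [413.5  60.7  15. ]
 [435.8  35.6  15. ]] [432.1  54.8  15. ] [19.96676955 19.57602426 19.55789135] [np.float64(41.52269512256518), np.float64(162.24568782362826), np.float64(-79.11079532384598)] [[430.88785373  53.84403771  13.        ]]
[0.44487375 0.06603683 0.015     ]
{"linear":[0.0076, -0.0007, 0.0289],"dr":[-0.3, 0.4, -0.0]}
{"linear":[0.0073, -0.0009, 0.0289],"dr":[-0.3, 0.4, -0.1]}
```

drive_tool(
  commands=[
    {"linear":[0.007,-0.001,0.025],"dr":[-0.3,0.4,0],"jaw":0.3},
    {"linear":[0.006,-0.001,0.022],"dr":[-0.3,0.4,0],"jaw":0.5},
    {"linear":[0,0,0.01],"dr":[0,0,0],"jaw":0.6},
    {"linear":[0,0,0],"dr":[0,0,0],"jaw":0.6},
    {"linear":[0,0,0],"dr":[0,0,0],"jaw":0.6},
  ],
)

```text
clock: 17.85
tcp_pos: [0.4461, 0.0605, 0.0598]
orientation: [2.94, 1.101, 0.002]
contact_force: [0.2, -0.4, -0.2]
grip_width: 0.034
```

Run:
```python
from h import *
st();c,im=shot('wrist','w14'); go([.4449,.066,.02],41.5,.03)
```

```text
t 17.85 tcp [446.1  60.5  59.8] yaw 41.0 z [ 0.002 -0.001 -1.   ] F [ 0.2 -0.4 -0.2] w 34.0 j [ 0.08  0.41 -0.41  2.19  0.29  0.59 -1.41]
{"linear":[0.0013, -0.0025, 0.0199],"dr":[0.1, -0.0, -0.2]}
{"linear":[0.0013, -0.0025, 0.02],"dr":[0.0, -0.0, -0.3]}
```

View pics/w14.png

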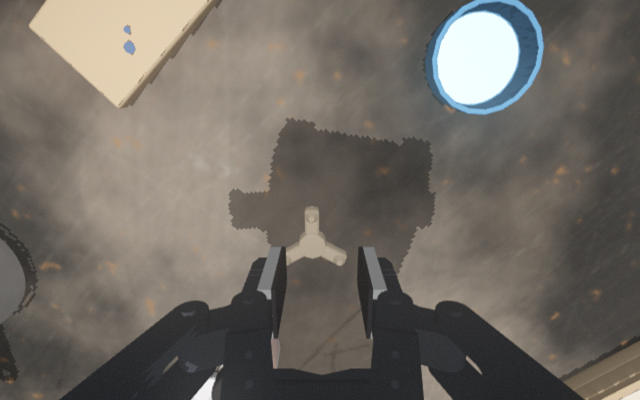

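The stilt arm (312,215) is a little left of the jaw midline (321), which matches the computed 5 mm shift in -y.

drive_tool(
  commands=[
    {"linear":[0.002,-0.004,0.014],"dr":[0,0,-0.4],"jaw":0.6},
    {"linear":[0.001,-0.001,0.014],"dr":[0,0,0],"jaw":0.6},
    {"linear":[0,0,0.006],"dr":[0,0,0],"jaw":0.6},
    {"linear":[0,0,0],"dr":[0,0,0],"jaw":0.6},
  ],
)

```text
clock: 18.4
tcp_pos: [0.4454, 0.0667, 0.024]
orientation: [2.936, 1.112, 0.004]
contact_force: [0.1, -0.9, 0.6]
grip_width: 0.0345
```

Run:
```python
from h import *
st();c,im=shot('wrist','w15'); go([.4449,.066,.004],41.5,.03)
```

```text
t 18.40 tcp [445.4  66.7  24. ] yaw 41.5 z [ 0.003 -0.001 -1.   ] F [ 0.1 -0.9  0.6] w 34.5 j [ 0.02  0.48 -0.37  2.21  0.35  0.51 -1.47]
{"linear":[-0.001, 0.0, 0.0203],"dr":[0.2, -0.1, -0.0]}
```

View pics/w15.png

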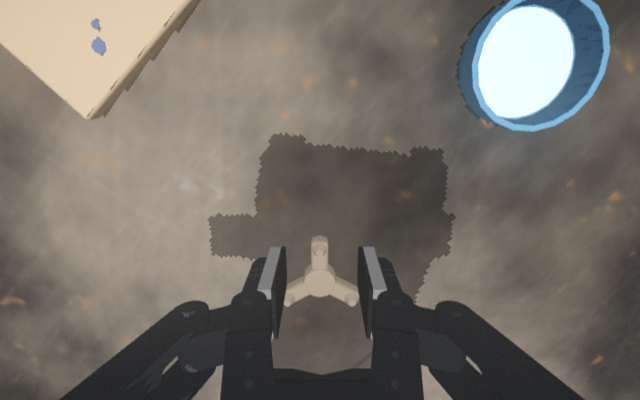

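The stilt arm is centred between the fingers at (320,250). Lowering, then closing.

drive_tool(
  commands=[
    {"linear":[-0.001,0,0.008],"dr":[0,0,0],"jaw":0.6},
    {"linear":[0,0,0.008],"dr":[0,0,0],"jaw":0.6},
    {"linear":[0,0,0.002],"dr":[0,0,0],"jaw":0.6},
    {"linear":[0,0,0],"dr":[0,0,0],"jaw":0.6},
  ],
)

```text
clock: 18.95
tcp_pos: [0.4452, 0.0659, 0.0053]
orientation: [2.936, 1.111, 0.005]
contact_force: [-0.0, 0.2, -0.1]
grip_width: 0.0342
```

Run:
```python
from h import *
st();go([.4449,.066,.004],41.5,.03)
```

```text
t 18.95 tcp [445.2  65.9   5.3] yaw 41.5 z [ 0.004 -0.001 -1.   ] F [-0.   0.2 -0.1] w 34.2 j [ 0.    0.51 -0.34  2.22  0.38  0.46 -1.5 ]
{"linear":[-0.0001, -0.0003, 0.0013],"dr":[0.2, -0.1, -0.0]}
```

drive_tool(
  commands=[
    {"linear":[0,0,0.001],"dr":[0,0,0],"jaw":1},
    {"linear":[0,0,0],"dr":[0,0,0],"jaw":1},
    {"linear":[0,0,0],"dr":[0,0,0],"jaw":1},
    {"linear":[0,0,0],"dr":[0,0,0],"jaw":1},
  ],
  force=30,
)

```text
clock: 19.45
tcp_pos: [0.4455, 0.0659, 0.0046]
orientation: [2.936, 1.111, 0.007]
contact_force: [-0.4, -0.7, 0.4]
grip_width: 0.0076
```

Run:
```python
from h import *
st();c,im=shot('wrist','w16')
```

```text
t 19.45 tcp [445.5  65.9   4.6] yaw 41.5 z [ 0.005 -0.001 -1.   ] F [-0.4 -0.7  0.4] w 7.6 j [ 0.    0.51 -0.34  2.22  0.39  0.46 -1.5 ]
```

View pics/w16.png

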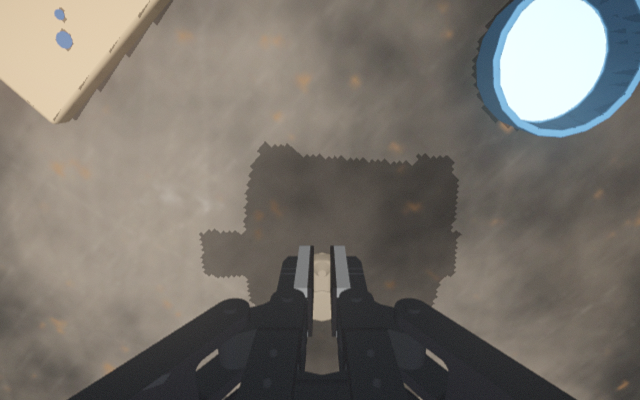

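Gripped: 7.6 mm opening, stilt arm between the pads. Lifting and carrying it to the plate.

drive_tool(
  commands=[
    {"linear":[0,0,-0.02],"dr":[0,0,0],"jaw":1},
    {"linear":[0,0,-0.04],"dr":[0,0,0],"jaw":1},
    {"linear":[0,0,-0.05],"dr":[0,0,0],"jaw":1},
    {"linear":[0,0,-0.03],"dr":[0,0,0],"jaw":1},
  ],
)

```text
clock: 20.0
tcp_pos: [0.4428, 0.0659, 0.1463]
orientation: [2.937, 1.113, -0.003]
contact_force: [1.0, -0.8, -1.2]
grip_width: 0.0076
```

Run:
```python
from h import *
st();c,im=shot('wrist','w17')
go([.528,-.233,.15],-9.6,.042)
```

```text
t 20.00 tcp [442.8  65.9 146.3] yaw 41.5 z [-0.001 -0.002 -1.   ] F [ 1.  -0.8 -1.2] w 7.6 j [ 0.15  0.26 -0.49  2.13  0.17  0.79 -1.3 ]
{"linear":[-0.017, 0.0349, -0.0],"dr":[0.0, -0.0, 6.4]}
{"linear":[-0.013, 0.0366, -0.0],"dr":[0.0, -0.0, 6.4]}
{"linear":[-0.0088, 0.0378, -0.0],"dr":[0.0, -0.0, 6.4]}
{"linear":[-0.0046, 0.0386, -0.0],"dr":[0.0, -0.0, 6.4]}
{"linear":[-0.0002, 0.0389, -0.0],"dr":[0.0, -0.0, 6.4]}
{"linear":[0.0041, 0.0386, -0.0001],"dr":[0.0, -0.1, 6.4]}
{"linear":[0.0084, 0.038, -0.0],"dr":[0.0, -0.0, 6.4]}
{"linear":[0.0126, 0.0367, -0.0001],"dr":[0.1, -0.1, 6.3]}
```

View pics/w17.png

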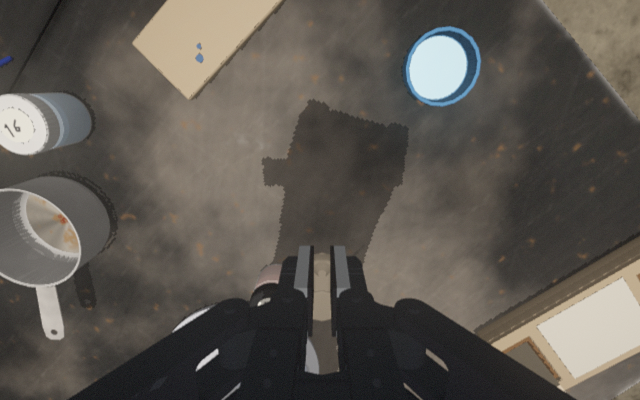

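The stilt is held. Carrying it over.

drive_tool(
  commands=[
    {"linear":[-0.017,0.035,0],"dr":[0,0,6.4],"jaw":1},
    {"linear":[-0.013,0.036,0],"dr":[0,0,6.4],"jaw":1},
    {"linear":[-0.009,0.037,0],"dr":[0,0,6.4],"jaw":1},
    {"linear":[-0.005,0.038,0],"dr":[0,0,6.4],"jaw":1},
    {"linear":[0,0.038,0],"dr":[0,0,6.4],"jaw":1},
    {"linear":[0.004,0.038,0],"dr":[0,0,6.4],"jaw":1},
    {"linear":[0.008,0.038,0],"dr":[0,0,6.4],"jaw":1},
    {"linear":[0.01,0.03,0],"dr":[0,0,6.4],"jaw":1},
  ],
)

```text
clock: 21.05
tcp_pos: [0.5232, -0.23, 0.1506]
orientation: [3.127, -0.3, 0.01]
contact_force: [0.7, 0.7, -0.5]
grip_width: 0.0078
```

drive_tool(
  commands=[
    {"linear":[0,0,0],"dr":[0,0,0],"jaw":1},
    {"linear":[0,0,0],"dr":[0,0,0],"jaw":1},
  ],
)

```text
clock: 21.3
tcp_pos: [0.5226, -0.232, 0.1497]
orientation: [3.126, -0.305, 0.009]
contact_force: [-0.4, 1.1, -0.1]
grip_width: 0.0078
```

Run:
```python
from h import *
st();c,im=shot('wrist','w18');setter(c,im);shot('scene','s18')
go([.5277,-.2327,.08],-9.6,.03)
```

```text
t 21.30 tcp [ 522.6 -232.   149.7] yaw -11.2 z [ 0.005 -0.002 -1.   ] F [-0.4  1.1 -0.1] w 7.8 j [ 0.44  0.4  -0.16  1.88  0.08  0.86 -1.53]
white (457, 235, 19, 98) [ 4.032e+02 -3.443e+02  1.055e+02  1.250e+01  1.000e-01]
white (267, 150, 104, 99) [ 510.8 -229.2   85.7   83.8   -9.5]
white (273, 99, 87, 23) [ 584.9 -240.8   66.7   16.5   78.8]
white (451, 17, 16, 187) [ 5.575e+02 -3.475e+02  1.436e+02  6.200e+00 -1.000e-01]
{"linear":[0.0016, -0.0001, 0.0233],"dr":[0.0, -0.1, -0.5]}
{"linear":[0.0016, -0.0, 0.0233],"dr":[0.0, -0.1, -0.5]}
{"linear":[0.0016, -0.0001, 0.0234],"dr":[0.0, -0.1, -0.5]}
```

View pics/w18.png

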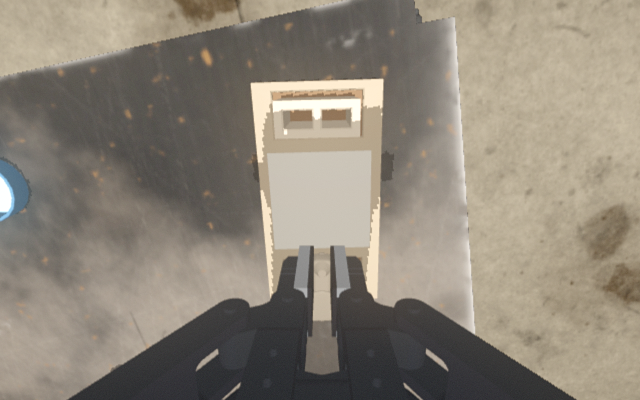

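View pics/s18.png

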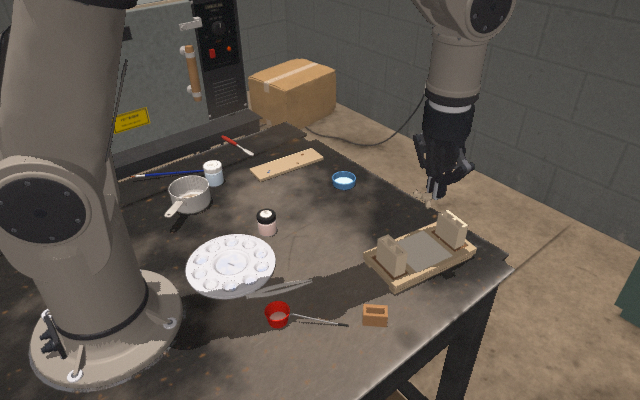

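The white patch is at (510.8, -229.2), consistent with earlier. Both props stand. Lowering the stilt.

drive_tool(
  commands=[
    {"linear":[0.003,0,0.025],"dr":[0,-0.1,-0.8],"jaw":1},
    {"linear":[0.002,0,0.025],"dr":[0,-0.1,-0.7],"jaw":1},
    {"linear":[0,0,0.025],"dr":[0,0,0],"jaw":1},
    {"linear":[0,0,0.01],"dr":[0,0,0],"jaw":1},
    {"linear":[0,0,0],"dr":[0,0,0],"jaw":1},
  ],
)

```text
clock: 22.02
tcp_pos: [0.5293, -0.2279, 0.0642]
orientation: [-3.131, 0.248, -0.007]
contact_force: [-0.8, 0.6, 0.0]
grip_width: 0.0077
```

Run:
```python
from h import *
st();go([.528,-.2325,.0306],-9.6,.03)
```

```text
t 22.02 tcp [ 529.3 -227.9   64.2] yaw -9.1 z [ 0.005  0.    -1.   ] F [-0.8  0.6  0. ] w 7.7 j [ 0.42  0.53 -0.16  1.92  0.12  0.7  -1.54]
{"linear":[-0.0004, 0.0024, 0.0168],"dr":[-0.0, -0.1, 0.3]}
{"linear":[-0.0003, 0.0024, 0.0168],"dr":[-0.1, -0.2, 0.2]}
```

drive_tool(
  commands=[
    {"linear":[-0.001,0.004,0.012],"dr":[0,-0.2,0.5],"jaw":1},
    {"linear":[0,0.001,0.01],"dr":[0,0,0],"jaw":1},
    {"linear":[0,0,0.003],"dr":[0,0,0],"jaw":1},
    {"linear":[0,0,0],"dr":[0,0,0],"jaw":1},
  ],
)

```text
clock: 22.52
tcp_pos: [0.5287, -0.2334, 0.0395]
orientation: [3.131, -0.262, 0.006]
contact_force: [-0.6, 0.0, -0.4]
grip_width: 0.0078
```

Run:
```python
from h import *
st();go([.528,-.2325,.0306],-9.6,.03)
```

```text
t 22.52 tcp [ 528.7 -233.4   39.5] yaw -9.6 z [ 0.004 -0.    -1.   ] F [-0.6  0.  -0.4] w 7.8 j [ 0.42  0.57 -0.15  1.93  0.13  0.65 -1.54]
{"linear":[-0.0009, -0.0008, 0.0089],"dr":[-0.0, -0.2, 0.0]}
```

drive_tool(
  commands=[
    {"linear":[-0.001,-0.001,0.004],"dr":[0,-0.2,0],"jaw":1},
    {"linear":[0,0,0.004],"dr":[0,0,0],"jaw":1},
    {"linear":[0,0,0.001],"dr":[0,0,0],"jaw":1},
    {"linear":[0,0,0],"dr":[0,0,0],"jaw":1},
  ],
)

```text
clock: 23.02
tcp_pos: [0.5283, -0.2322, 0.0304]
orientation: [-3.131, 0.262, -0.002]
contact_force: [-0.4, -0.1, 0.7]
grip_width: 0.0076
```

Run:
```python
from h import *
st();go([.528,-.2325,.0306],-9.6,.03)
```

```text
t 23.02 tcp [ 528.3 -232.2   30.4] yaw -9.6 z [ 0.001 -0.    -1.   ] F [-0.4 -0.1  0.7] w 7.6 j [ 0.42  0.58 -0.14  1.93  0.13  0.64 -1.55]
{"linear":[-0.0002, 0.0003, -0.0002],"dr":[-0.0, -0.1, 0.0]}
```

drive_tool(
  commands=[
    {"linear":[0,0,0],"dr":[0,0,0],"jaw":0.7},
    {"linear":[0,0,0],"dr":[0,0,0],"jaw":0.7},
    {"linear":[0,0,-0.02],"dr":[0,0,0],"jaw":0.7},
    {"linear":[0,0,-0.04],"dr":[0,0,0],"jaw":0.5},
    {"linear":[-0.02,0,-0.04],"dr":[0,0,0],"jaw":0},
    {"linear":[-0.03,0,0],"dr":[0,0,0],"jaw":0},
    {"linear":[0,0,0],"dr":[0,0,0],"jaw":0},
    {"linear":[0,0,0],"dr":[0,0,0],"jaw":0},
  ],
)

```text
clock: 24.02
tcp_pos: [0.4791, -0.2239, 0.1344]
orientation: [3.13, -0.262, 0.006]
contact_force: [0.2, 0.3, 0.6]
grip_width: 0.0855
```

Run:
```python
from h import *
st();c,im=shot('wrist','w19');setter(c,im);st()
x0,y0=200,60
cv2.imwrite('pics/w19c.png',cv2.resize(im[y0:y0+200,x0:x0+260,::-1],None,fx=3,fy=3,interpolation=cv2.INTER_CUBIC))
```

```text
t 24.02 tcp [ 479.1 -223.9  134.4] yaw -9.6 z [ 0.004 -0.001 -1.   ] F [0.2 0.3 0.6] w 85.5 j [ 0.46  0.36 -0.17  1.99  0.09  0.79 -1.5 ]
white (263, 94, 117, 26) [ 544.4 -234.9   84.2   17.6   80.4]
white (270, 17, 101, 47) [ 587.7 -241.9   67.9   28.7   80.4]
t 24.07 tcp [ 478.8 -223.9  134.1] yaw -9.6 z [ 0.003 -0.001 -1.   ] F [-0.1  0.2  0.6] w 85.5 j [ 0.46  0.36 -0.17  1.99  0.09  0.79 -1.5 ]
```

View pics/w19c.png

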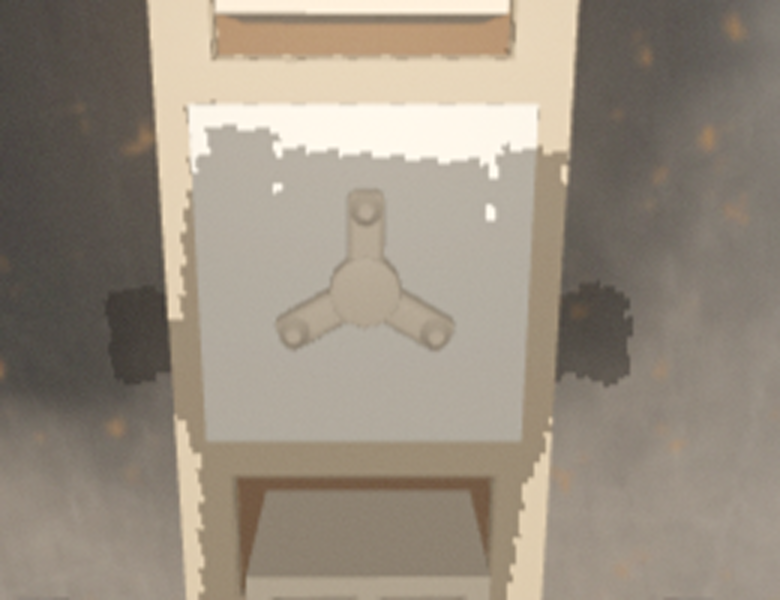

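The stilt sits on the white patch with its hub at crop (366,290). The patch corners in the crop are (188,104), (540,104), (522,440) and (206,440).

Run:
```python
from h import *
c=viewer.calibration('wrist')
f=lambda a:np.array(a)/3+[200,60]-1/3
q=cast(c,f([[366,208],[294,333],[437,333]]),.041)*1000;print(q.round(1),q.mean(0).round(1))
w=cast(c,f([[188,104],[540,104],[522,440],[206,440]]),.026)*1000; print(w.round(1),w.mean(0).round(1))
go([.545,.03,.15],0,.05)
```

```text
[[ 530.  -233.2   41. ]
 [ 503.5 -211.1   41. ]
 [ 497.8 -245.1   41. ]] [ 510.4 -229.8   41. ]
[[ 559.4 -195.1   26. ]
 [ 545.4 -278.    26. ]
 [ 461.  -263.6   26. ]
 [ 475.1 -180.8   26. ]] [ 510.2 -229.4   26. ]
{"linear":[0.0039, -0.0436, -0.0026],"dr":[0.0, -0.0, -1.6]}
{"linear":[0.0051, -0.0434, -0.0027],"dr":[0.0, -0.0, -1.6]}
{"linear":[0.0063, -0.0433, -0.0026],"dr":[0.0, -0.0, -1.6]}
{"linear":[0.0075, -0.0431, -0.0027],"dr":[0.0, -0.1, -1.6]}
{"linear":[0.0086, -0.0428, -0.0026],"dr":[0.0, -0.0, -1.6]}
{"linear":[0.0099, -0.0426, -0.0027],"dr":[0.0, -0.1, -1.6]}
```

The stilt is 0.5 mm from the patch centre. Now the dish.

drive_tool(
  commands=[
    {"linear":[0.004,-0.046,-0.003],"dr":[0,0,-1.6],"jaw":0},
    {"linear":[0.005,-0.046,-0.003],"dr":[0,0,-1.6],"jaw":0},
    {"linear":[0.006,-0.046,-0.003],"dr":[0,0,-1.6],"jaw":0},
    {"linear":[0.007,-0.046,-0.003],"dr":[0,0,-1.6],"jaw":0},
    {"linear":[0.008,-0.046,-0.003],"dr":[0,0,-1.6],"jaw":0},
    {"linear":[0.009,-0.04,-0.003],"dr":[0,0,-1.6],"jaw":0},
    {"linear":[0,0,0],"dr":[0,0,0],"jaw":0},
    {"linear":[0,0,0],"dr":[0,0,0],"jaw":0},
  ],
)

```text
clock: 25.08
tcp_pos: [0.5507, 0.0502, 0.1493]
orientation: [-3.14, -0.008, -0.002]
contact_force: [0.8, -0.4, -0.2]
grip_width: 0.0853
```

```bash
cat >> h.py <<'E'
def dish(c,im,z):
    hsv=cv2.cvtColor(im,cv2.COLOR_RGB2HSV);H,S,V=cv2.split(hsv)
    m=(H>85)&(H<125)&(S>60)
    m=cv2.morphologyEx(np.uint8(m),cv2.MORPH_OPEN,np.ones((3,3)))
    for k in comps(m,800):
        k=cv2.convexHull(k); w=cast(c,k.reshape(-1,2),z)[:,:2]*1000
        print('dish',cv2.boundingRect(k),'rim ellipse',np.round(np.r_[cv2.fitEllipse(np.float32(w))[0],cv2.fitEllipse(np.float32(w))[1]],1),'circ',np.round(cv2.minEnclosingCircle(np.float32(w))[0],1),round(2*cv2.minEnclosingCircle(np.float32(w))[1],1))
E
python3 - <<'E'
from h import *
st();c,im=shot('wrist','w20');dish(c,im,.018);st()
E
```

```text
t 25.07 tcp [550.7  50.2 149.3] yaw 0.3 z [ 0.001  0.002 -1.   ] F [ 0.8 -0.4 -0.2] w 85.3 j [ 0.04  0.39 -0.3   1.91  0.15  0.86 -1.9 ]
dish (279, 123, 68, 68) rim ellipse [573.7  57.7  56.4  57.3] circ [573.9  57.7] 57.6
t 25.12 tcp [550.7  50.4 149.4] yaw 0.3 z [ 0.002  0.002 -1.   ] F [1.1 1.8 1. ] w 85.7 j [ 0.04  0.39 -0.3   1.91  0.15  0.86 -1.9 ]
```

View pics/w20.png

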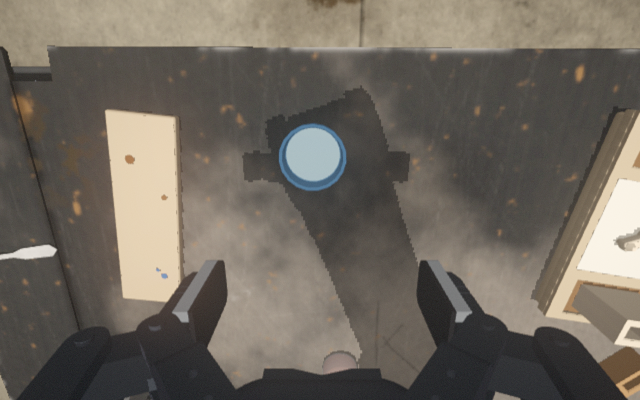

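The dish is at (312,157) with a 57 mm rim, centred (573.8, 57.7). Moving above and then down.

Run:
```python
from h import *
c=viewer.calibration('wrist')
q=cast(c,[[107,110],[180,117],[182,303],[123,300]],.01)*1000; print('slab',q.round(1),q.mean(0).round(1))
go([.5738,.0577,.06],0,.03)
```

```text
slab [[611.2 225.8  10. ]
 [605.8 166.8  10. ]
 [424.6 188.5  10. ]
 [427.8 246.6  10. ]] [517.4 206.9  10. ]
{"linear":[0.0057, -0.0017, 0.0224],"dr":[-0.0, -0.0, 0.1]}
{"linear":[0.0057, -0.0018, 0.0223],"dr":[-0.0, -0.0, 0.1]}
{"linear":[0.0058, -0.0018, 0.0224],"dr":[-0.1, -0.1, 0.0]}
{"linear":[0.0058, -0.0018, 0.0223],"dr":[-0.0, -0.0, 0.1]}
```

drive_tool(
  commands=[
    {"linear":[0.007,-0.002,0.022],"dr":[0,0,0],"jaw":0},
    {"linear":[0.007,-0.002,0.022],"dr":[0,0,0],"jaw":0},
    {"linear":[0.006,-0.002,0.022],"dr":[0,0,0],"jaw":0},
    {"linear":[0,0,0.01],"dr":[0,0,0],"jaw":0},
    {"linear":[0,0,0],"dr":[0,0,0],"jaw":0},
    {"linear":[0,0,0],"dr":[0,0,0],"jaw":0},
  ],
)

```text
clock: 25.88
tcp_pos: [0.5717, 0.0485, 0.0717]
orientation: [3.14, -0.011, 0.003]
contact_force: [-0.5, 0.9, 0.3]
grip_width: 0.0853
```

Run:
```python
from h import *
st();c,im=shot('wrist','w21');dish(c,im,.018)
go([.5738,.0577,.02],0,.03)
```

```text
t 25.88 tcp [571.7  48.5  71.7] yaw -0.4 z [ 0.002 -0.001 -1.   ] F [-0.5  0.9  0.3] w 85.3 j [ 0.01  0.53 -0.26  1.91  0.2   0.73 -1.95]
dish (262, 170, 89, 88) rim ellipse [574.7  57.4  55.7  59.5] circ [574.8  56.8] 59.8
{"linear":[0.0009, -0.0047, 0.0259],"dr":[0.0, -0.1, -0.2]}
{"linear":[0.001, -0.0046, 0.0258],"dr":[0.1, -0.0, -0.2]}
```

View pics/w21.png

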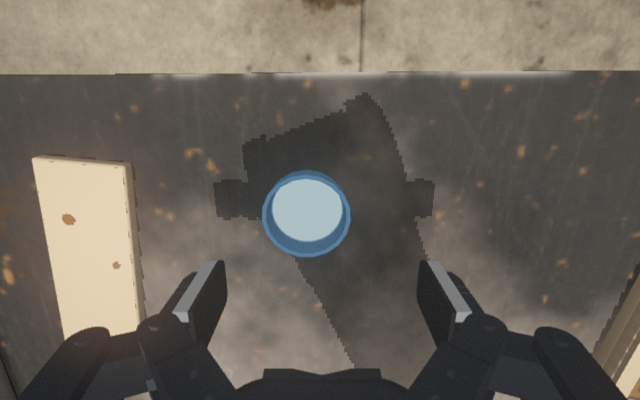

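The dish is at (306,214), about 9 mm left of the jaw midline. Correcting before the descent.

drive_tool(
  commands=[
    {"linear":[0.001,-0.008,0.005],"dr":[0,0,0],"jaw":0},
    {"linear":[0.001,-0.001,0.015],"dr":[0,0,0],"jaw":0},
    {"linear":[0,0,0.005],"dr":[0,0,0],"jaw":0},
    {"linear":[0,0,0],"dr":[0,0,0],"jaw":0},
  ],
)

```text
clock: 26.42
tcp_pos: [0.5744, 0.0586, 0.046]
orientation: [3.141, -0.01, 0.006]
contact_force: [0.3, 0.3, -0.3]
grip_width: 0.0853
```

Run:
```python
from h import *
st();c,im=shot('wrist','w22');dish(c,im,.018)
go([.5743,.0575,.004],0,.03)
```

```text
t 26.43 tcp [574.4  58.6  46. ] yaw -0.4 z [ 0.004 -0.001 -1.   ] F [ 0.3  0.3 -0.3] w 85.3 j [-0.01  0.57 -0.25  1.92  0.22  0.68 -1.98]
dish (272, 185, 101, 98) rim ellipse [575.   57.8  55.8  60.2] circ [575.4  57.8] 60.0
{"linear":[-0.0002, 0.0005, 0.0211],"dr":[0.0, -0.1, -0.2]}
{"linear":[-0.0001, 0.0006, 0.021],"dr":[0.0, -0.1, -0.2]}
```

drive_tool(
  commands=[
    {"linear":[0,0.0005,0.016],"dr":[0,0,0],"jaw":0},
    {"linear":[0,0,0.014],"dr":[0,0,0],"jaw":0},
    {"linear":[0,0,0.006],"dr":[0,0,0],"jaw":0},
    {"linear":[0,0,0],"dr":[0,0,0],"jaw":0},
  ],
)

```text
clock: 26.98
tcp_pos: [0.5743, 0.0576, 0.0071]
orientation: [3.14, -0.011, 0.005]
contact_force: [0.4, 0.2, 0.3]
grip_width: 0.0853
```

Run:
```python
from h import *
st();c,im=shot('wrist','w23')
go([.5745,.0577,.003],0,.03)
```

```text
t 26.98 tcp [574.3  57.6   7.1] yaw -0.4 z [ 0.003 -0.001 -1.   ] F [0.4 0.2 0.3] w 85.3 j [-0.03  0.63 -0.23  1.93  0.24  0.61 -2.  ]
{"linear":[-0.0, -0.0001, 0.0044],"dr":[0.1, -0.2, -0.4]}
```

View pics/w23.png

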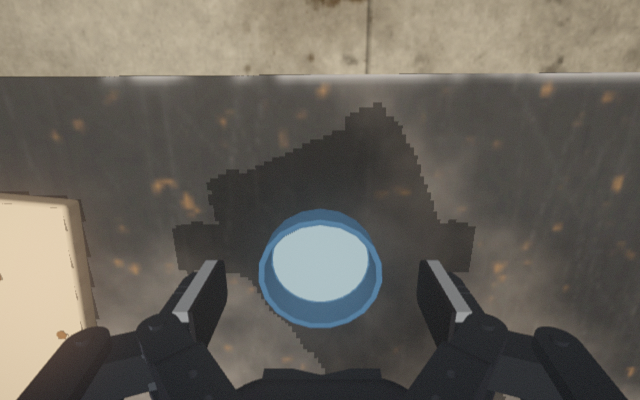

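The dish is centred between the jaws. Down 4 mm, then close gently.

drive_tool(
  commands=[
    {"linear":[0,0,0.0035],"dr":[0,0,0],"jaw":0},
    {"linear":[0,0,0],"dr":[0,0,0],"jaw":0.25},
    {"linear":[0,0,0],"dr":[0,0,0],"jaw":0.4},
    {"linear":[0,0,0],"dr":[0,0,0],"jaw":1},
    {"linear":[0,0,0],"dr":[0,0,0],"jaw":1},
    {"linear":[0,0,0],"dr":[0,0,0],"jaw":1},
  ],
  force=30,
)

```text
clock: 27.78
tcp_pos: [0.5756, 0.0578, 0.0054]
orientation: [3.141, -0.011, 0.009]
contact_force: [-0.1, 0.2, -0.6]
grip_width: 0.055
```

Run:
```python
from h import *
st();c,im=shot('wrist','w24');dish(c,im,.018)
```

```text
t 27.77 tcp [575.6  57.8   5.4] yaw -0.4 z [ 0.006 -0.001 -1.   ] F [-0.1  0.2 -0.6] w 55.0 j [-0.03  0.63 -0.23  1.93  0.25  0.6  -2.  ]
dish (259, 212, 126, 121) rim ellipse [576.   57.1  56.   61.6] circ [576.4  57.2] 61.3
```

View pics/w24.png

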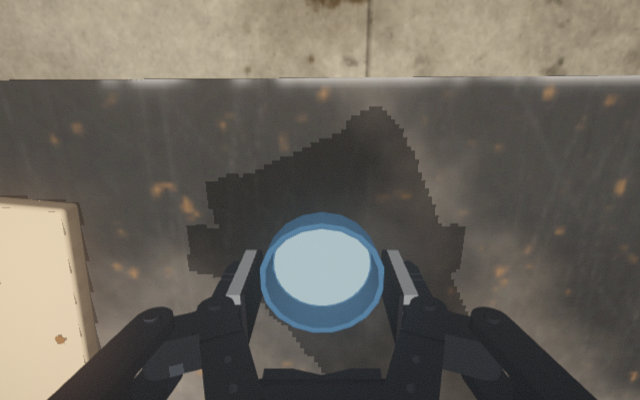

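Gripped at 55 mm. Lifting gently.

drive_tool(
  commands=[
    {"linear":[0,0,-0.005],"dr":[0,0,0],"jaw":1},
    {"linear":[0,0,-0.02],"dr":[0,0,0],"jaw":1},
    {"linear":[0,0,-0.035],"dr":[0,0,0],"jaw":1},
    {"linear":[0,0,-0.04],"dr":[0,0,0],"jaw":1},
    {"linear":[0,0,-0.035],"dr":[0,0,0],"jaw":1},
    {"linear":[0,0,-0.005],"dr":[0,0,0],"jaw":1},
  ],
)

```text
clock: 28.58
tcp_pos: [0.5751, 0.0583, 0.155]
orientation: [3.141, -0.01, 0.014]
contact_force: [-0.4, 0.9, -1.7]
grip_width: 0.0547
```

Run:
```python
from h import *
st();c,im=shot('wrist','w25');o,p,R=pose();dish(c,im,.018+p[2]-.0054);c2,i2=shot('scene','s25')
cv2.imwrite('pics/s25c.png',cv2.resize(i2[80:280,230:490,::-1],None,fx=3,fy=3))
go([.5104,-.2298,.15],-9.6,.038)
```

```text
t 28.57 tcp [575.1  58.3 155. ] yaw -0.4 z [ 0.009 -0.    -1.   ] F [-0.4  0.9 -1.7] w 54.7 j [ 0.02  0.42 -0.29  1.86  0.16  0.88 -1.92]
dish (260, 212, 125, 120) rim ellipse [575.2  57.4  56.   61. ] circ [575.7  57.1] 61.0
{"linear":[-0.0077, 0.036, 0.0003],"dr":[0.0, -0.0, 1.2]}
{"linear":[-0.0069, 0.0362, 0.0003],"dr":[0.0, -0.0, 1.1]}
{"linear":[-0.0062, 0.0363, 0.0003],"dr":[0.0, -0.0, 1.2]}
{"linear":[-0.0055, 0.0364, 0.0003],"dr":[0.0, -0.1, 1.1]}
{"linear":[-0.0048, 0.0365, 0.0003],"dr":[0.0, -0.0, 1.2]}
{"linear":[-0.004, 0.0366, 0.0003],"dr":[0.0, -0.1, 1.1]}
{"linear":[-0.0033, 0.0367, 0.0004],"dr":[0.0, -0.0, 1.2]}
{"linear":[-0.0026, 0.0367, 0.0003],"dr":[0.0, -0.1, 1.1]}
```

View pics/w25.png

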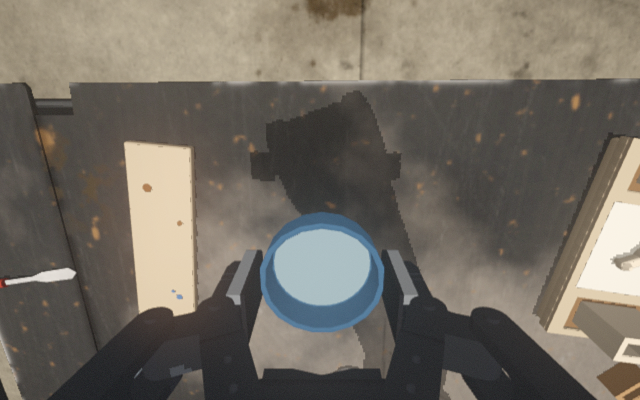

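View pics/s25c.png

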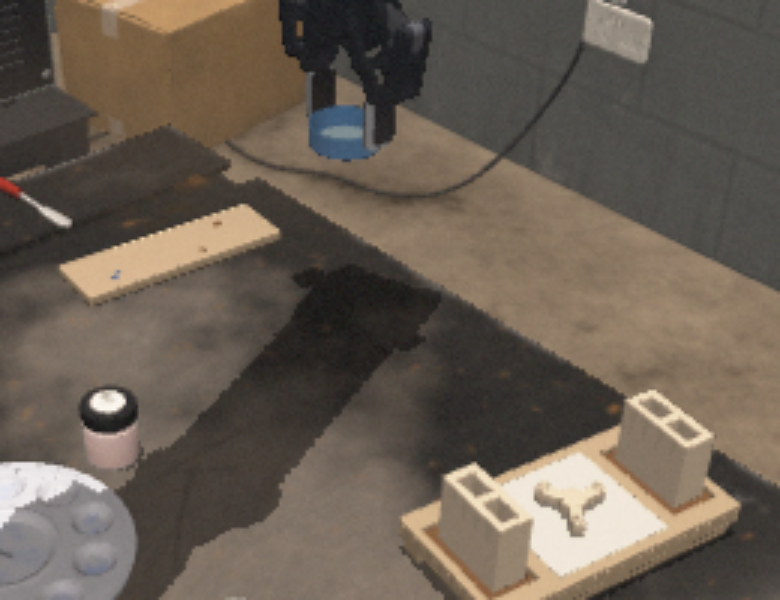

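The dish is held level, and the props and stilt are in place. Carrying it over the stilt.

drive_tool(
  commands=[
    {"linear":[-0.005,0.02,0],"dr":[0,-0.1,1.1],"jaw":1},
    {"linear":[-0.007,0.036,0],"dr":[0,-0.1,1.1],"jaw":1},
    {"linear":[-0.007,0.038,0],"dr":[0,-0.1,1.1],"jaw":1},
    {"linear":[-0.006,0.038,0],"dr":[0,-0.1,1.1],"jaw":1},
    {"linear":[-0.005,0.038,0],"dr":[0,0,1.2],"jaw":1},
    {"linear":[-0.005,0.038,0],"dr":[0,0,1.2],"jaw":1},
    {"linear":[-0.004,0.036,0],"dr":[0,0,1.2],"jaw":1},
    {"linear":[-0.003,0.024,0],"dr":[0,0,1.2],"jaw":1},
  ],
)

```text
clock: 29.68
tcp_pos: [0.496, -0.2219, 0.1428]
orientation: [3.126, -0.284, -0.038]
contact_force: [0.7, 0.2, -0.9]
grip_width: 0.0548
```

drive_tool(
  commands=[
    {"linear":[0,0,0],"dr":[0,0,0],"jaw":1},
    {"linear":[0,0,0],"dr":[0,0,0],"jaw":1},
  ],
)

```text
clock: 29.92
tcp_pos: [0.4941, -0.2233, 0.1415]
orientation: [3.126, -0.29, -0.043]
contact_force: [0.7, -0.1, -0.5]
grip_width: 0.0553
```

Run:
```python
from h import *
st();c,im=shot('wrist','w26');o,p,R=pose();dish(c,im,.018+p[2]-.0054)
go([.5104,-.2298,.1],-9.6,.03)
```

```text
t 29.93 tcp [ 494.1 -223.3  141.5] yaw -10.6 z [-0.027  0.001 -1.   ] F [ 0.7 -0.1 -0.5] w 55.3 j [ 0.44  0.39 -0.17  1.93  0.09  0.86 -1.54]
dish (260, 213, 124, 119) rim ellipse [ 494.7 -223.9   55.6   61.8] circ [ 495.1 -224.1] 61.6
{"linear":[0.0092, 0.0016, 0.0205],"dr":[0.1, 0.8, -0.5]}
{"linear":[0.0089, 0.0017, 0.0207],"dr":[0.1, 0.7, -0.5]}
```

View pics/w26.png

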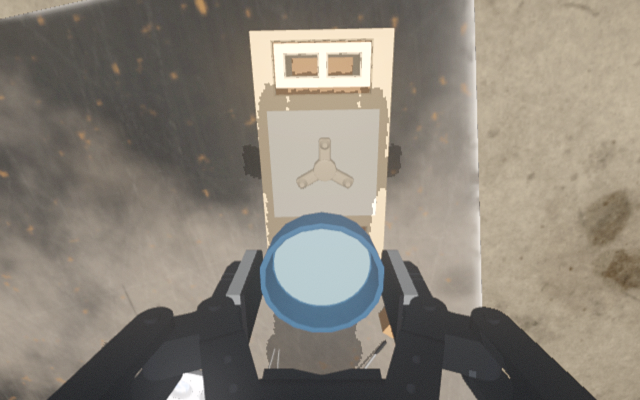

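The stilt is undisturbed at (325,170). The tool has a 1.5° tilt, which I'll correct while moving in.

drive_tool(
  commands=[
    {"linear":[0.008,0.001,0.005],"dr":[0,0.8,-0.5],"jaw":1},
    {"linear":[0.007,0.001,0.012],"dr":[0,0.7,-0.4],"jaw":1},
    {"linear":[0.001,0,0.012],"dr":[0,0,0],"jaw":1},
    {"linear":[0,0,0],"dr":[0,0,0],"jaw":1},
    {"linear":[0,0,0],"dr":[0,0,0],"jaw":1},
  ],
)

```text
clock: 30.6
tcp_pos: [0.5113, -0.2249, 0.1093]
orientation: [3.129, -0.254, -0.0]
contact_force: [-0.4, -0.2, 0.3]
grip_width: 0.0551
```

Run:
```python
from h import *
st();go([.5104,-.2298,.06],-9.6,.02)
```

```text
t 30.60 tcp [ 511.3 -224.9  109.3] yaw -9.3 z [-0.    -0.003 -1.   ] F [-0.4 -0.2  0.3] w 55.1 j [ 0.44  0.44 -0.17  1.93  0.11  0.77 -1.53]
{"linear":[-0.0, 0.0016, 0.0164],"dr":[0.0, -0.0, 0.1]}
{"linear":[-0.0001, 0.0016, 0.0165],"dr":[0.1, -0.0, 0.1]}
{"linear":[-0.0, 0.0017, 0.0164],"dr":[0.0, -0.0, 0.1]}
```

drive_tool(
  commands=[
    {"linear":[0,0.004,0.012],"dr":[0,0,0.2],"jaw":1},
    {"linear":[0,0.001,0.015],"dr":[0,0,0],"jaw":1},
    {"linear":[0,0,0.01],"dr":[0,0,0],"jaw":1},
    {"linear":[0,0,0.004],"dr":[0,0,0],"jaw":1},
    {"linear":[0,0,0],"dr":[0,0,0],"jaw":1},
  ],
)

```text
clock: 31.22
tcp_pos: [0.51, -0.2305, 0.0653]
orientation: [3.128, -0.261, -0.001]
contact_force: [0.0, -0.3, -0.7]
grip_width: 0.055
```

Run:
```python
from h import *
st();go([.5104,-.2298,.048],-9.6,.02)
```

```text
t 31.23 tcp [ 510.  -230.5   65.3] yaw -9.5 z [-0.001 -0.003 -1.   ] F [ 0.  -0.3 -0.7] w 55.0 j [ 0.44  0.51 -0.16  1.96  0.13  0.69 -1.54]
{"linear":[0.0002, -0.0008, 0.0173],"dr":[0.2, 0.0, 0.1]}
```

drive_tool(
  commands=[
    {"linear":[0,-0.001,0.006],"dr":[0.1,0,0],"jaw":1},
    {"linear":[0,0,0.006],"dr":[0,0,0],"jaw":1},
    {"linear":[0,0,0.003],"dr":[0,0,0],"jaw":1},
    {"linear":[0,0,0],"dr":[0,0,0],"jaw":1},
  ],
)

```text
clock: 31.72
tcp_pos: [0.5108, -0.2295, 0.0498]
orientation: [3.13, -0.261, 0.001]
contact_force: [0.3, -0.4, -1.1]
grip_width: 0.0551
```

Run:
```python
from h import *
st();go([.5104,-.2298,.047],-9.6,.02)
c2,i2=shot('scene','s27')
cv2.imwrite('pics/s27c.png',cv2.resize(i2[160:310,340:510,::-1],None,fx=4,fy=4,interpolation=cv2.INTER_CUBIC))
```

```text
t 31.73 tcp [ 510.8 -229.5   49.8] yaw -9.5 z [ 0.001 -0.001 -1.   ] F [ 0.3 -0.4 -1.1] w 55.1 j [ 0.43  0.53 -0.16  1.96  0.13  0.66 -1.54]
{"linear":[-0.0003, 0.0003, 0.0028],"dr":[0.1, -0.0, 0.1]}
```

View pics/s27c.png

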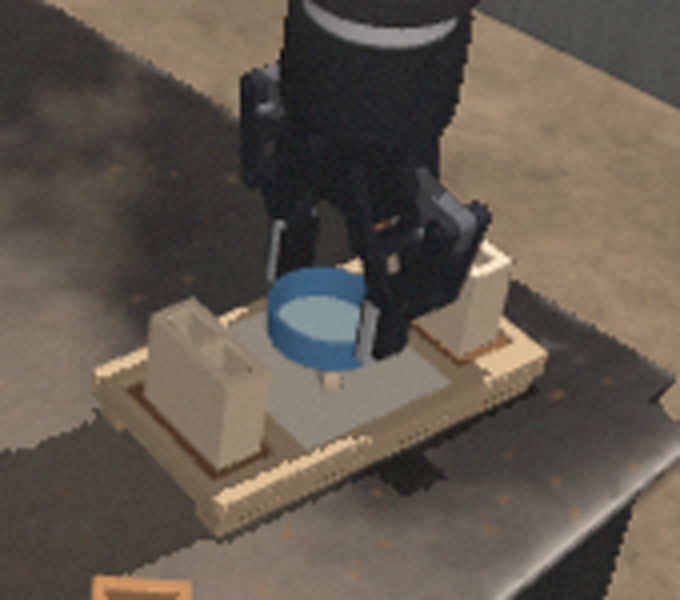

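The dish is level just above the stilt points. The last 2–3 mm go down in small steps.

drive_tool(
  commands=[
    {"linear":[0,0,0.0015],"dr":[0,0,0],"jaw":1},
    {"linear":[0,0,0.0015],"dr":[0,0,0],"jaw":1},
    {"linear":[0,0,0],"dr":[0,0,0],"jaw":1},
  ],
)

```text
clock: 32.15
tcp_pos: [0.5112, -0.2297, 0.0472]
orientation: [3.129, -0.261, 0.003]
contact_force: [-0.3, -0.4, -0.0]
grip_width: 0.0548
```

Run:
```python
from h import *
st()
```

```text
t 32.15 tcp [ 511.2 -229.7   47.2] yaw -9.5 z [ 0.002 -0.001 -1.   ] F [-0.3 -0.4 -0. ] w 54.8 j [ 0.43  0.54 -0.16  1.96  0.13  0.65 -1.55]
```

drive_tool(
  commands=[
    {"linear":[0,0,0],"dr":[0,0,0],"jaw":0.25},
    {"linear":[0,0,0],"dr":[0,0,0],"jaw":0.1},
    {"linear":[0,0,0],"dr":[0,0,0],"jaw":0},
    {"linear":[0,0,-0.02],"dr":[0,0,0],"jaw":0},
    {"linear":[0,0,-0.04],"dr":[0,0,0],"jaw":0},
    {"linear":[-0.02,0,-0.04],"dr":[0,0,0],"jaw":0},
    {"linear":[-0.02,0,0],"dr":[0,0,0],"jaw":0},
    {"linear":[0,0,0],"dr":[0,0,0],"jaw":0},
  ],
)

```text
clock: 33.15
tcp_pos: [0.4711, -0.2228, 0.1504]
orientation: [3.129, -0.26, 0.004]
contact_force: [-0.1, -0.1, 0.4]
grip_width: 0.0852
```

Run:
```python
from h import *
st();c,im=shot('wrist','w28');dish(c,im,.060);st()
c2,i2=shot('scene','s28')
cv2.imwrite('pics/s28c.png',cv2.resize(i2[160:310,340:510,::-1],None,fx=4,fy=4,interpolation=cv2.INTER_CUBIC))
```

```text
t 33.15 tcp [ 471.1 -222.8  150.4] yaw -9.5 z [ 0.002 -0.002 -1.   ] F [-0.1 -0.1  0.4] w 85.2 j [ 0.48  0.33 -0.19  1.99  0.08  0.82 -1.49]
dish (283, 121, 79, 65) rim ellipse [ 509.1 -230.    53.8   55.2] circ [ 509.4 -230. ] 55.5
t 33.20 tcp [ 472.5 -222.9  150.6] yaw -9.5 z [ 0.004 -0.002 -1.   ] F [-0.  -0.1  1.1] w 85.6 j [ 0.48  0.33 -0.19  1.99  0.08  0.82 -1.49]
```

View pics/w28.png

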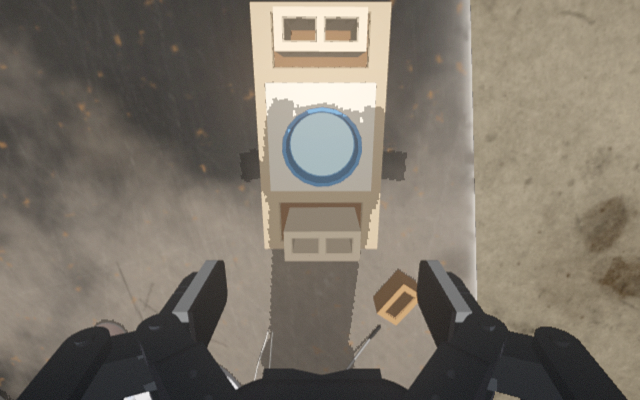

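View pics/s28c.png

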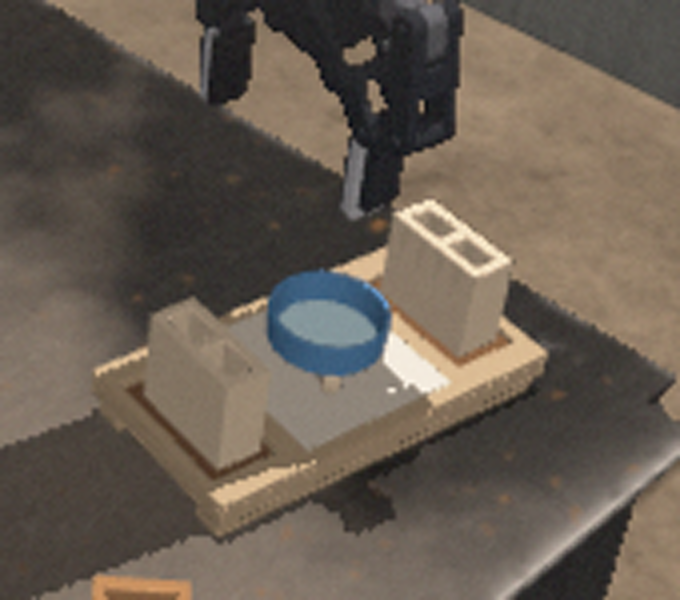

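The dish sits level on the stilt, rim spanning cols 282–362 and rows 107–187. Next I'll check how deep the finger tips reach at slab width, plan the slab, and check the dish centre by hand-picked edges.

Run:
```python
from h import *
from scipy.optimize import fsolve
c=viewer.calibration('wrist'); o,p,R=pose()
q=cast(c,[[282,147],[362,147],[322,107],[322,187]],.060)*1000
print('dish c',((q[0]+q[1])/2).round(1),((q[2]+q[3])/2).round(1),np.linalg.norm(q[0]-q[1]),np.linalg.norm(q[2]-q[3]))
for w,uv in ((85.3,(225,261)),(55,(258,250)),(7.6,(313,246)),(34,(286,247))):
    f=lambda a: (proj(c,[p+R.apply([a[0],-w/2000,a[1]])])-np.array(uv))[0]
    print(w,fsolve(f,[.011,0])*1000)
go([.517,.207,.15],-6,.045)
```

```text
dish c [ 512.2 -230.4   60. ] [ 511.2 -230.3   60. ] 55.91146339534413 56.33524169513535
85.3 [ 6.76587754 -9.23200822]
55 [12.32161033 -9.35003416]
7.6 [ 2.76928409 12.89849812]
34 [5.3146132 6.931835 ]
{"linear":[-0.0027, -0.0431, -0.0],"dr":[0.0, -0.0, -0.3]}
{"linear":[-0.0025, -0.0431, -0.0],"dr":[0.0, -0.0, -0.4]}
{"linear":[-0.0022, -0.0432, -0.0],"dr":[0.0, -0.0, -0.3]}
{"linear":[-0.002, -0.0432, -0.0],"dr":[0.0, -0.0, -0.4]}
{"linear":[-0.0017, -0.0432, -0.0],"dr":[0.0, -0.0, -0.3]}
{"linear":[-0.0014, -0.0432, -0.0],"dr":[0.0, -0.0, -0.4]}
{"linear":[-0.0012, -0.0432, -0.0],"dr":[0.0, -0.1, -0.3]}
{"linear":[-0.0009, -0.0432, -0.0001],"dr":[0.0, -0.0, -0.4]}
{"linear":[-0.0006, -0.0432, -0.0],"dr":[0.0, -0.1, -0.3]}
{"linear":[-0.0004, -0.0431, -0.0001],"dr":[0.1, -0.0, -0.4]}
```

The dish centre is about 1 mm from the stilt's. Off to the slab.

drive_tool(
  commands=[
    {"linear":[-0.003,-0.045,0],"dr":[0,0,-0.4],"jaw":0},
    {"linear":[-0.003,-0.047,0],"dr":[0,0,-0.4],"jaw":0},
    {"linear":[-0.002,-0.047,0],"dr":[0,0,-0.4],"jaw":0},
    {"linear":[-0.002,-0.047,0],"dr":[0,0,-0.4],"jaw":0},
    {"linear":[-0.002,-0.047,0],"dr":[0,0,-0.4],"jaw":0},
    {"linear":[-0.001,-0.047,0],"dr":[0,0,-0.4],"jaw":0},
    {"linear":[-0.001,-0.047,0],"dr":[0,0,-0.4],"jaw":0},
    {"linear":[-0.001,-0.046,0],"dr":[0,0,-0.4],"jaw":0},
  ],
)

```text
clock: 34.25
tcp_pos: [0.5188, 0.1579, 0.1461]
orientation: [-3.136, 0.181, -0.004]
contact_force: [0.5, -0.8, -0.1]
grip_width: 0.0855
```

Run:
```python
from h import *
st();go([.50,.207,.15],-6,.045)
```

```text
t 34.25 tcp [518.8 157.9 146.1] yaw -6.6 z [ 0.003  0.    -1.   ] F [ 0.5 -0.8 -0.1] w 85.5 j [-0.13  0.38 -0.34  1.94  0.17  0.85 -2.25]
{"linear":[-0.0122, -0.0233, -0.002],"dr":[-0.0, -0.1, -0.3]}
{"linear":[-0.012, -0.0233, -0.0019],"dr":[-0.0, -0.1, -0.3]}
```

drive_tool(
  commands=[
    {"linear":[-0.008,-0.022,-0.002],"dr":[0,0,-0.3],"jaw":0},
    {"linear":[-0.007,-0.018,-0.002],"dr":[0,0,-0.3],"jaw":0},
    {"linear":[0,0,0],"dr":[0,0,0],"jaw":0},
    {"linear":[0,0,0],"dr":[0,0,0],"jaw":0},
  ],
)

```text
clock: 34.75
tcp_pos: [0.5089, 0.2058, 0.1483]
orientation: [-3.136, 0.155, -0.001]
contact_force: [0.7, 0.2, 0.1]
grip_width: 0.0853
```

Run:
```python
from h import *
st();c,im=shot('wrist','w29');st()
hsv=cv2.cvtColor(im,cv2.COLOR_RGB2HSV);H,S,V=cv2.split(hsv)
for k in comps((V>80)&(S>45)&(H<30),2000):
    print(cv2.boundingRect(k), rectw(c,k,.010))
```

```text
t 34.75 tcp [508.9 205.8 148.3] yaw -5.6 z [ 0.001  0.002 -1.   ] F [0.7 0.2 0.1] w 85.3 j [-0.21  0.39 -0.36  1.92  0.18  0.86 -2.33]
t 34.80 tcp [508.9 205.8 148.3] yaw -5.7 z [ 0.001  0.002 -1.   ] F [-0.1  0.4  0.4] w 85.5 j [-0.21  0.39 -0.36  1.92  0.18  0.86 -2.33]
(223, 58, 149, 209) [519.1 222.8 184.6 120.2  -3.9]
```

View pics/w29.png

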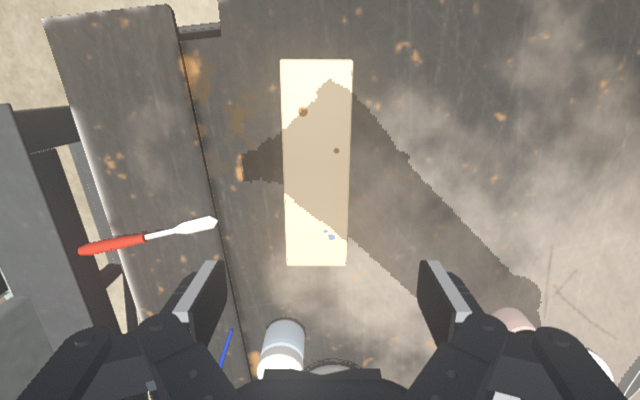

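The slab corners are at (280,60), (354,59), (347,265) and (287,265). A darker strip begins at about col 215–235 on the left.

Run:
```python
from h import *
c=viewer.calibration('wrist')
q=cast(c,[[280,60],[354,59],[347,265],[287,265]],.01)*1000;print(q.round(1),q.mean(0).round(1))
for a,b in((q[0],q[3]),(q[1],q[2])): d=a-b; print(np.degrees(np.arctan2(d[1],d[0])),np.linalg.norm(d))
print(cast(c,[[178,35],[205,155],[225,230]],.0)*1000)
m=q.mean(0)/1000; go([m[0],m[1],.06],-5.9,.03)
```

```text
[[610.5 227.9  10. ]
 [605.5 170.5  10. ]
 [424.8 189.6  10. ]
 [430.4 246.4  10. ]] [517.8 208.6  10. ]
-5.876913777366837 181.11451814443683
-6.0364280107691926 181.7519422135073
[[637.41466151 306.52467084   0.        ]
 [540.7881383  305.50188187   0.        ]
 [467.83027165 301.77827353   0.        ]]
{"linear":[0.0029, -0.0012, 0.0294],"dr":[-0.0, -0.0, 0.1]}
{"linear":[0.0028, -0.0011, 0.0295],"dr":[-0.1, -0.0, 0.1]}
{"linear":[0.0029, -0.0012, 0.0294],"dr":[-0.0, -0.0, 0.0]}
```

drive_tool(
  commands=[
    {"linear":[0.003,-0.001,0.028],"dr":[0,0,0],"jaw":0},
    {"linear":[0.003,-0.001,0.028],"dr":[0,0,0],"jaw":0},
    {"linear":[0.003,-0.001,0.028],"dr":[0,0,0.1],"jaw":0},
    {"linear":[0,0,0.01],"dr":[0,0,0],"jaw":0.15},
    {"linear":[0,0,0],"dr":[0,0,0],"jaw":0.15},
    {"linear":[0,0,0],"dr":[0,0,0],"jaw":0.15},
  ],
)

```text
clock: 35.55
tcp_pos: [0.5223, 0.2012, 0.0539]
orientation: [-3.136, 0.175, -0.008]
contact_force: [0.2, 0.3, -0.2]
grip_width: 0.0727
```

Run:
```python
from h import *
st();c,im=shot('wrist','w30');go([.5176,.2085,.02],-5.9,.03)
```

```text
t 35.55 tcp [522.3 201.2  53.9] yaw -6.4 z [ 0.005  0.    -1.   ] F [ 0.2  0.3 -0.2] w 72.7 j [-0.24  0.54 -0.31  1.96  0.25  0.68 -2.39]
{"linear":[-0.0029, -0.0033, 0.017],"dr":[-0.0, -0.1, -0.2]}
{"linear":[-0.0028, -0.0033, 0.017],"dr":[-0.1, -0.2, -0.3]}
```

View pics/w30.png

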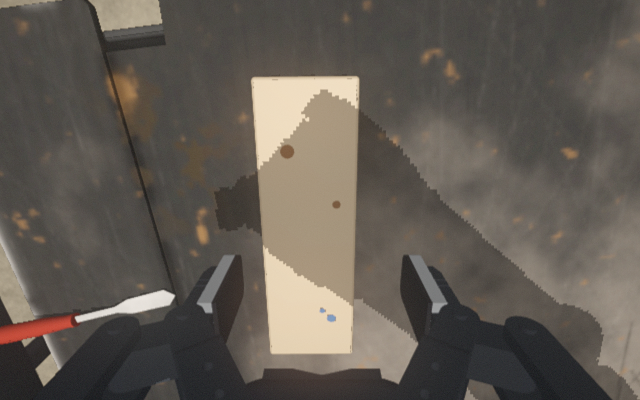

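Run:
```python
from h import *
c=viewer.calibration('wrist')
q=cast(c,[[252,78],[358,77],[351,353],[272,353]],.01)*1000;print(q.round(1),q.mean(0).round(1))
```

```text
[[610.8 227.6  10. ]
 [605.  172.2  10. ]
 [425.  191.1  10. ]
 [431.1 245.7  10. ]] [518.  209.1  10. ]
```

drive_tool(
  commands=[
    {"linear":[-0.004,-0.006,0.004],"dr":[0,-0.2,-0.4],"jaw":0.15},
    {"linear":[-0.001,-0.001,0.012],"dr":[0,0,0],"jaw":0.15},
    {"linear":[0,0,0.01],"dr":[0,0,0],"jaw":0.15},
    {"linear":[0,0,0.004],"dr":[0,0,0],"jaw":0.15},
    {"linear":[0,0,0],"dr":[0,0,0],"jaw":0.15},
  ],
)

```text
clock: 36.22
tcp_pos: [0.5183, 0.2101, 0.023]
orientation: [-3.136, 0.161, -0.005]
contact_force: [0.2, 0.2, 0.3]
grip_width: 0.0724
```

Run:
```python
from h import *
st();c,im=shot('wrist','w31');go([.5176,.2085,.0],-5.9,.03)
```

```text
t 36.23 tcp [518.3 210.1  23. ] yaw -5.9 z [ 0.003  0.002 -1.   ] F [0.2 0.2 0.3] w 72.4 j [-0.27  0.59 -0.29  1.97  0.28  0.62 -2.42]
{"linear":[-0.0007, 0.0017, 0.0232],"dr":[-0.1, -0.2, 0.0]}
```

View pics/w31.png

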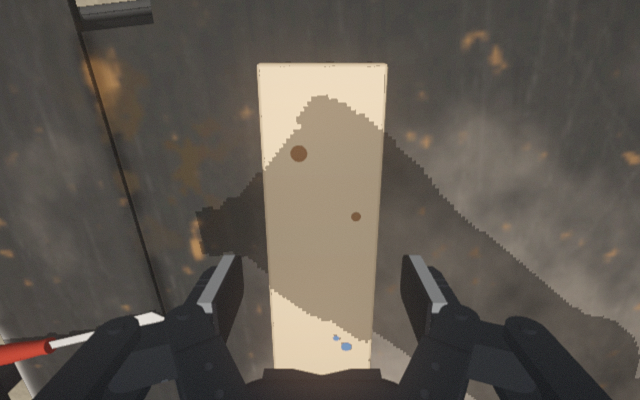

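The slab is centred between the open jaws. Descending, then feeling for the table.

drive_tool(
  commands=[
    {"linear":[0,0.001,0.008],"dr":[0,0,0],"jaw":0.2},
    {"linear":[0,0,0.008],"dr":[0,0,0],"jaw":0.22},
    {"linear":[0,0,0.004],"dr":[0,0,0],"jaw":0.22},
    {"linear":[0,0,0],"dr":[0,0,0],"jaw":0.22},
  ],
)

```text
clock: 36.78
tcp_pos: [0.5186, 0.2089, 0.0019]
orientation: [-3.135, 0.162, -0.006]
contact_force: [-0.7, -0.2, 0.5]
grip_width: 0.0664
```

Run:
```python
from h import *
st();c2,i2=shot('scene','s31');cv2.imwrite('pics/s31c.png',cv2.resize(i2[60:210,200:400,::-1],None,fx=4,fy=4,interpolation=cv2.INTER_CUBIC))
```

```text
t 36.77 tcp [518.6 208.9   1.9] yaw -5.9 z [ 0.004  0.002 -1.   ] F [-0.7 -0.2  0.5] w 66.4 j [-0.28  0.62 -0.28  1.97  0.3   0.58 -2.43]
```

View pics/s31c.png

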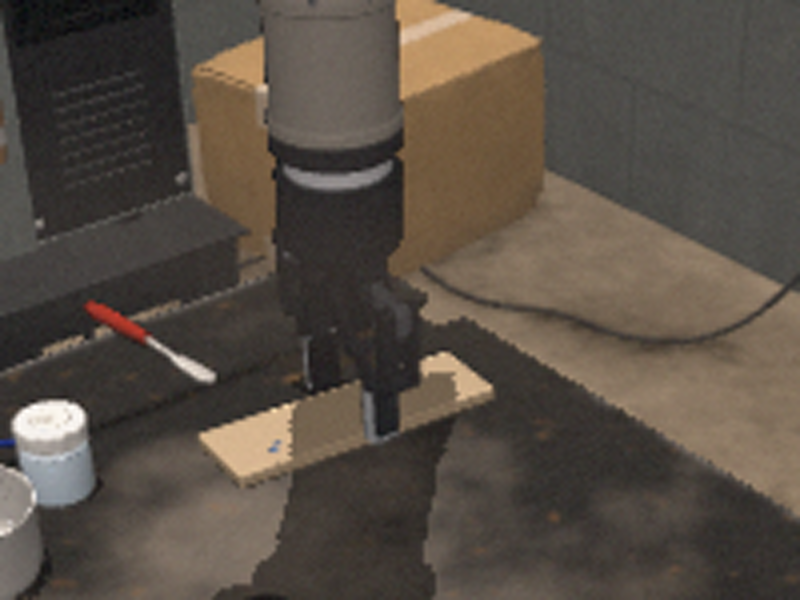

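The near finger tip (378,438) is beside the slab and still seems a few mm off the table. Lowering in 1.5 mm steps.

drive_tool(
  commands=[
    {"linear":[0,0,0.002],"dr":[0,0,0],"jaw":0.22},
    {"linear":[0,0,0.001],"dr":[0,0,0],"jaw":0.22},
    {"linear":[0,0,0],"dr":[0,0,0],"jaw":0.22},
  ],
)

```text
clock: 37.2
tcp_pos: [0.5191, 0.2091, -0.0007]
orientation: [-3.135, 0.162, -0.007]
contact_force: [-0.2, -0.1, -0.1]
grip_width: 0.0665
```

Run:
```python
from h import *
st()
```

```text
t 37.20 tcp [519.1 209.1  -0.7] yaw -5.9 z [ 0.005  0.002 -1.   ] F [-0.2 -0.1 -0.1] w 66.5 j [-0.28  0.63 -0.28  1.97  0.3   0.58 -2.43]
```

drive_tool(
  commands=[
    {"linear":[-0.001,0,0.0015],"dr":[0,-0.3,0],"jaw":0.22},
    {"linear":[0,0,0],"dr":[0,0,0],"jaw":0.28},
    {"linear":[0,0,0],"dr":[0,0,0],"jaw":1},
    {"linear":[0,0,0],"dr":[0,0,0],"jaw":1},
    {"linear":[0,0,0],"dr":[0,0,0],"jaw":1},
    {"linear":[0,0,0],"dr":[0,0,0],"jaw":1},
  ],
  force=70,
)

```text
clock: 37.95
tcp_pos: [0.5181, 0.2094, -0.0014]
orientation: [-3.135, 0.162, 0.001]
contact_force: [0.1, -0.7, 1.9]
grip_width: 0.0558
```

Run:
```python
from h import *
st();c,im=shot('wrist','w32')
```

```text
t 37.95 tcp [518.1 209.4  -1.4] yaw -5.9 z [-0.     0.003 -1.   ] F [ 0.1 -0.7  1.9] w 55.8 j [-0.28  0.63 -0.28  1.97  0.29  0.58 -2.43]
```

View pics/w32.png

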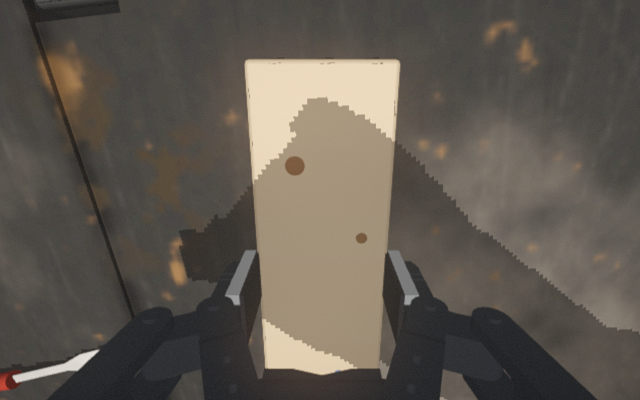

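Gripped. A small lift to check the hold.

drive_tool(
  commands=[
    {"linear":[0,0,-0.005],"dr":[0,0,0],"jaw":1},
    {"linear":[0,0,-0.015],"dr":[0,0,0],"jaw":1},
    {"linear":[0,0,-0.02],"dr":[0,0,0],"jaw":1},
    {"linear":[0,0,0],"dr":[0,0,0],"jaw":1},
  ],
)

```text
clock: 38.5
tcp_pos: [0.518, 0.2092, 0.041]
orientation: [-3.135, 0.162, 0.001]
contact_force: [-0.3, 0.4, -2.2]
grip_width: 0.0557
```

Run:
```python
from h import *
st();c,im=shot('wrist','w33')
c2,i2=shot('scene','s33');cv2.imwrite('pics/s33c.png',cv2.resize(i2[60:210,200:400,::-1],None,fx=4,fy=4,interpolation=cv2.INTER_CUBIC))
```

```text
t 38.50 tcp [518.  209.2  41. ] yaw -5.9 z [-0.001  0.003 -1.   ] F [-0.3  0.4 -2.2] w 55.7 j [-0.25  0.56 -0.31  1.96  0.26  0.66 -2.4 ]
```

View pics/s33c.png

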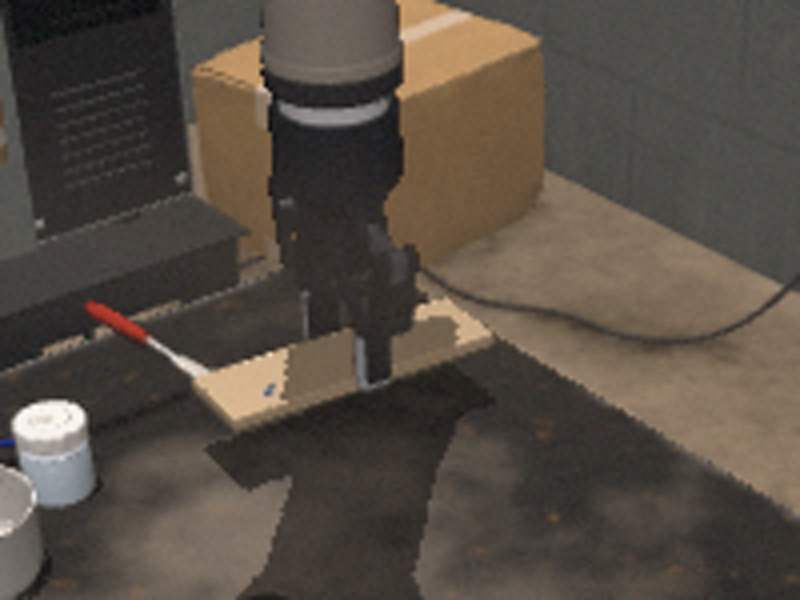

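View pics/w33.png

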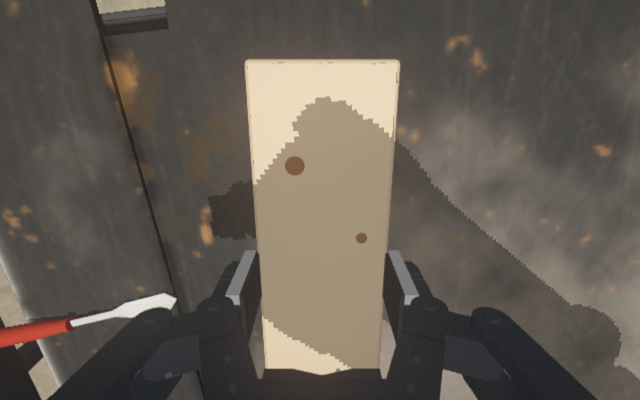

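The slab is held firmly and level, with no shift in the wrist view. Computing its centre in the tool frame.

Run:
```python
from h import *
c=viewer.calibration('wrist');o,p,R=pose()
q=cast(c,[[246,61],[400,61],[261,250],[389,250],[398,130],[251,130]],p[2]+.0014+.01)
print((R.inv().apply(q-p)*1000).round(1))
go([.5104,-.2298,.15],-9.5,.045)
```

```text
[[ 89.9 -26.6 -11.7]
 [ 89.9  29.1 -11.7]
 [ 13.4 -25.7 -11.4]
 [ 13.4  30.  -11.5]
 [ 65.1  30.1 -11.7]
 [ 65.2 -26.5 -11.6]]
{"linear":[0.0035, 0.0397, -0.0101],"dr":[-0.0, 0.0, 0.3]}
{"linear":[0.0037, 0.0397, -0.0101],"dr":[-0.0, 0.0, 0.3]}
{"linear":[0.0039, 0.0396, -0.0101],"dr":[-0.0, 0.0, 0.3]}
{"linear":[0.0041, 0.0396, -0.0101],"dr":[-0.0, 0.0, 0.3]}
{"linear":[0.0043, 0.0396, -0.0101],"dr":[-0.0, 0.0, 0.3]}
{"linear":[0.0045, 0.0396, -0.0101],"dr":[-0.0, 0.0, 0.3]}
{"linear":[0.0047, 0.0396, -0.0101],"dr":[-0.0, 0.0, 0.4]}
{"linear":[0.005, 0.0395, -0.0101],"dr":[-0.0, 0.0, 0.3]}
{"linear":[0.0052, 0.0395, -0.0101],"dr":[-0.0, 0.1, 0.4]}
{"linear":[0.0056, 0.0394, -0.0101],"dr":[-0.0, 0.0, 0.3]}
{"linear":[0.0057, 0.0395, -0.0102],"dr":[-0.1, 0.1, 0.4]}
```

drive_tool(
  commands=[
    {"linear":[0,0,-0.03],"dr":[0,0,0],"jaw":1},
    {"linear":[0,0,-0.04],"dr":[0,0,0],"jaw":1},
    {"linear":[0,0.005,-0.035],"dr":[0,0,0],"jaw":1},
    {"linear":[0.003,0.025,-0.005],"dr":[0,0,0.2],"jaw":1},
    {"linear":[0.004,0.04,0],"dr":[0,0,0.4],"jaw":1},
    {"linear":[0.004,0.04,0],"dr":[0,0,0.4],"jaw":1},
    {"linear":[0.004,0.04,0],"dr":[0,0,0.4],"jaw":1},
    {"linear":[0.004,0.04,0],"dr":[0,0,0.4],"jaw":1},
  ],
)

```text
clock: 39.6
tcp_pos: [0.511, 0.015, 0.1471]
orientation: [3.135, -0.2, -0.019]
contact_force: [0.5, -1.2, -0.8]
grip_width: 0.0557
```

Run:
```python
from h import *
st();go([.5115,-.2292,.14],-9.5,.04)
```

```text
t 39.60 tcp [511.   15.  147.1] yaw -7.3 z [-0.012  0.    -1.   ] F [ 0.5 -1.2 -0.8] w 55.7 j [ 0.11  0.34 -0.31  2.    0.13  0.84 -1.97]
{"linear":[0.0045, 0.0346, 0.001],"dr":[0.0, 0.1, 0.3]}
{"linear":[0.0047, 0.0346, 0.001],"dr":[0.0, 0.1, 0.3]}
{"linear":[0.0049, 0.0345, 0.001],"dr":[0.0, 0.1, 0.3]}
{"linear":[0.005, 0.0345, 0.0011],"dr":[0.0, 0.1, 0.3]}
{"linear":[0.0052, 0.0345, 0.001],"dr":[0.0, 0.1, 0.3]}
{"linear":[0.0054, 0.0345, 0.0011],"dr":[0.0, 0.1, 0.4]}
{"linear":[0.0057, 0.0344, 0.0011],"dr":[0.1, 0.1, 0.3]}
```

drive_tool(
  commands=[
    {"linear":[0.005,0.036,0],"dr":[0,0.1,0.3],"jaw":1},
    {"linear":[0.005,0.036,0],"dr":[0,0.1,0.3],"jaw":1},
    {"linear":[0.005,0.036,0],"dr":[0,0.1,0.3],"jaw":1},
    {"linear":[0.005,0.036,0],"dr":[0,0.1,0.3],"jaw":1},
    {"linear":[0.005,0.035,0],"dr":[0,0.1,0.3],"jaw":1},
    {"linear":[0.005,0.03,0],"dr":[0,0.1,0.3],"jaw":1},
    {"linear":[0.004,0.016,0],"dr":[0,0.1,0.3],"jaw":1},
    {"linear":[0,0,0],"dr":[0,0,0],"jaw":1},
  ],
)

```text
clock: 40.6
tcp_pos: [0.5071, -0.2228, 0.141]
orientation: [3.128, -0.267, -0.017]
contact_force: [0.2, -0.1, -0.9]
grip_width: 0.0555
```

drive_tool(
  commands=[
    {"linear":[0,0,0],"dr":[0,0,0],"jaw":1},
  ],
)

```text
clock: 40.72
tcp_pos: [0.5071, -0.2212, 0.1407]
orientation: [3.13, -0.265, -0.018]
contact_force: [0.3, 0.3, -2.1]
grip_width: 0.0552
```

Run:
```python
from h import *
st();c,im=shot('wrist','w34');go([.5115,-.2292,.1],-9.5,.025)
```

```text
t 40.73 tcp [ 507.1 -221.2  140.7] yaw -9.7 z [-0.011  0.    -1.   ] F [ 0.3  0.3 -2.1] w 55.2 j [ 0.46  0.4  -0.2   1.91  0.11  0.85 -1.54]
{"linear":[0.003, 0.0036, 0.0203],"dr":[0.1, 0.3, -0.1]}
{"linear":[0.003, 0.0036, 0.0204],"dr":[0.0, 0.3, -0.0]}
```

View pics/w34.png

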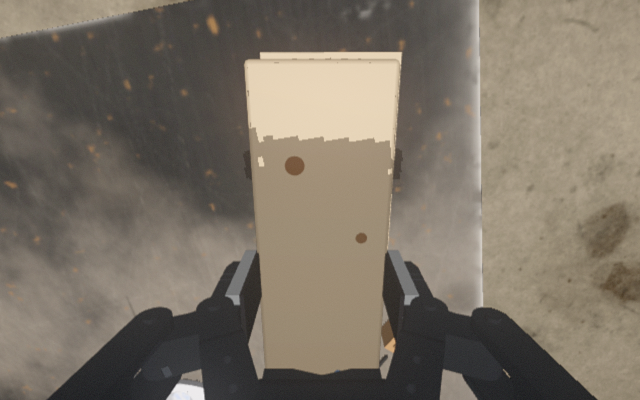

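The slab covers the setter in view, in line with it. Correcting position and tilt at height.

drive_tool(
  commands=[
    {"linear":[0.004,0.006,0.004],"dr":[0,0.5,0],"jaw":1},
    {"linear":[0.001,0.001,0.012],"dr":[0,0.1,0],"jaw":1},
    {"linear":[0,0,0.012],"dr":[0,0,0],"jaw":1},
    {"linear":[0,0,0],"dr":[0,0,0],"jaw":1},
    {"linear":[0,0,0],"dr":[0,0,0],"jaw":1},
  ],
)

```text
clock: 41.4
tcp_pos: [0.5112, -0.2266, 0.11]
orientation: [3.13, -0.258, -0.002]
contact_force: [-0.1, 0.9, -1.6]
grip_width: 0.0553
```

Run:
```python
from h import *
st();go([.5115,-.2292,.08],-9.5,.025)
```

```text
t 41.40 tcp [ 511.2 -226.6  110. ] yaw -9.4 z [-0.001 -0.    -1.   ] F [-0.1  0.9 -1.6] w 55.3 j [ 0.46  0.44 -0.2   1.93  0.12  0.78 -1.54]
{"linear":[0.0004, 0.0013, 0.015],"dr":[0.0, 0.0, 0.0]}
{"linear":[0.0004, 0.0012, 0.015],"dr":[0.0, 0.1, 0.1]}
```

drive_tool(
  commands=[
    {"linear":[0.0005,0.002,0.01],"dr":[0,0,0],"jaw":1},
    {"linear":[0,0.001,0.01],"dr":[0,0,0],"jaw":1},
    {"linear":[0,0,0.007],"dr":[0,0,0.1],"jaw":1},
    {"linear":[0,0,0],"dr":[0,0,0],"jaw":1},
  ],
)

```text
clock: 41.9
tcp_pos: [0.5113, -0.23, 0.0812]
orientation: [3.13, -0.261, -0.002]
contact_force: [-0.4, 0.3, -1.5]
grip_width: 0.0557
```

Run:
```python
from h import *
st();go([.5115,-.2292,.0706],-9.5,.025)
c2,i2=shot('scene','s35')
cv2.imwrite('pics/s35c.png',cv2.resize(i2[160:310,340:510,::-1],None,fx=4,fy=4,interpolation=cv2.INTER_CUBIC))
```

```text
t 41.90 tcp [ 511.3 -230.    81.2] yaw -9.5 z [-0.001 -0.001 -1.   ] F [-0.4  0.3 -1.5] w 55.7 j [ 0.46  0.49 -0.19  1.94  0.13  0.72 -1.55]
{"linear":[0.0001, -0.0008, 0.0106],"dr":[0.0, 0.1, -0.0]}
```

View pics/s35c.png

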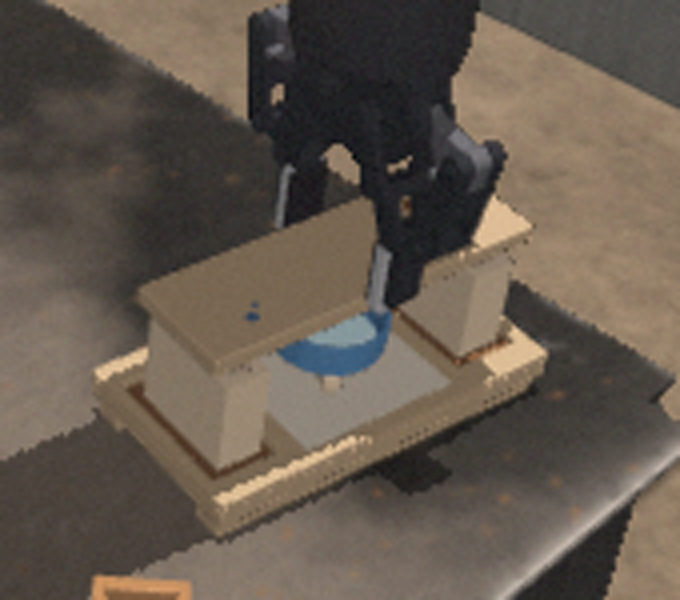

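The slab is over both props, in line and about 10 mm up. Lowering the last of it.

drive_tool(
  commands=[
    {"linear":[0,0,0.004],"dr":[0,0,0],"jaw":1},
    {"linear":[0,0,0.004],"dr":[0,0,0],"jaw":1},
    {"linear":[0,0,0.001],"dr":[0,0,0],"jaw":1},
    {"linear":[0,0,0],"dr":[0,0,0],"jaw":1},
  ],
)

```text
clock: 42.45
tcp_pos: [0.512, -0.2301, 0.0725]
orientation: [3.13, -0.261, 0.001]
contact_force: [-0.0, 0.4, -2.1]
grip_width: 0.0556
```

Run:
```python
from h import *
st()
```

```text
t 42.45 tcp [ 512.  -230.1   72.5] yaw -9.5 z [ 0.001 -0.001 -1.   ] F [-0.   0.4 -2.1] w 55.6 j [ 0.46  0.5  -0.19  1.95  0.14  0.7  -1.55]
```

drive_tool(
  commands=[
    {"linear":[0,0,0.0012],"dr":[0,0,0],"jaw":1},
    {"linear":[0,0,0.001],"dr":[0,0,0],"jaw":1},
    {"linear":[0,0,0],"dr":[0,0,0],"jaw":1},
  ],
)

```text
clock: 42.82
tcp_pos: [0.5123, -0.2302, 0.0708]
orientation: [3.129, -0.261, 0.002]
contact_force: [0.3, -0.1, -1.9]
grip_width: 0.0554
```

Run:
```python
from h import *
st()
```

```text
t 42.83 tcp [ 512.3 -230.2   70.8] yaw -9.5 z [ 0.001 -0.001 -1.   ] F [ 0.3 -0.1 -1.9] w 55.4 j [ 0.46  0.5  -0.19  1.95  0.14  0.7  -1.55]
```

drive_tool(
  commands=[
    {"linear":[0,0,0.0008],"dr":[0,0,0],"jaw":1},
    {"linear":[0,0,0],"dr":[0,0,0],"jaw":1},
  ],
)

```text
clock: 43.08
tcp_pos: [0.5124, -0.2302, 0.0708]
orientation: [3.129, -0.261, 0.003]
contact_force: [-0.1, -0.5, -0.5]
grip_width: 0.0556
```

Run:
```python
from h import *
st()
c2,i2=shot('scene','s36')
cv2.imwrite('pics/s36c.png',cv2.resize(i2[160:310,340:510,::-1],None,fx=4,fy=4,interpolation=cv2.INTER_CUBIC))
st()
```

```text
t 43.08 tcp [ 512.4 -230.2   70.8] yaw -9.5 z [ 0.002 -0.002 -1.   ] F [-0.1 -0.5 -0.5] w 55.6 j [ 0.46  0.5  -0.19  1.95  0.14  0.7  -1.55]
t 43.12 tcp [ 512.5 -230.2   70.8] yaw -9.5 z [ 0.002 -0.002 -1.   ] F [-0.1 -0.1  1.7] w 55.9 j [ 0.46  0.5  -0.19  1.95  0.14  0.7  -1.55]
```

View pics/s36c.png

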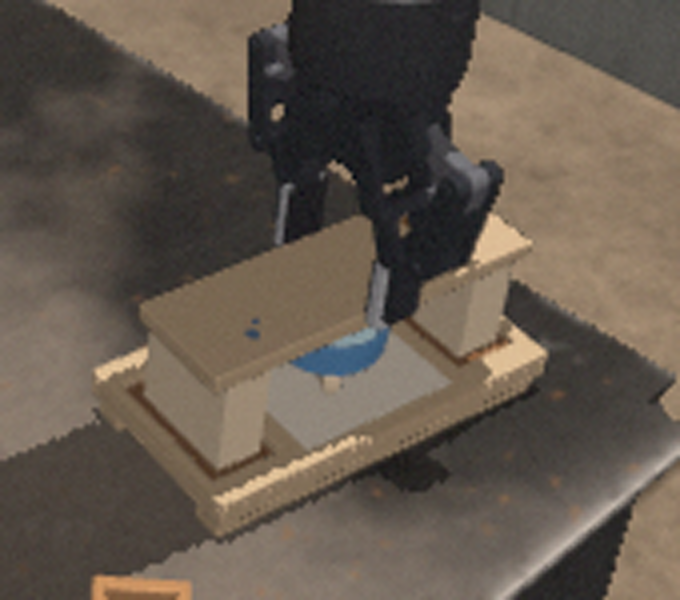

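The slab rests on both props, the dish is clear beneath, and the force is back near zero. Opening symmetrically and rising.

drive_tool(
  commands=[
    {"linear":[0,0,0],"dr":[0,0,0],"jaw":0.25},
    {"linear":[0,0,0],"dr":[0,0,0],"jaw":0.1},
    {"linear":[0,0,0],"dr":[0,0,0],"jaw":0},
    {"linear":[0,0,-0.015],"dr":[0,0,0],"jaw":0},
    {"linear":[0,0,-0.03],"dr":[0,0,0],"jaw":0},
    {"linear":[-0.03,0,-0.04],"dr":[0,0,0],"jaw":0},
    {"linear":[-0.03,0,-0.04],"dr":[0,0,0],"jaw":0},
    {"linear":[0,0,0],"dr":[0,0,0],"jaw":0},
  ],
)

```text
clock: 44.12
tcp_pos: [0.4533, -0.2202, 0.2032]
orientation: [3.128, -0.26, 0.01]
contact_force: [1.4, -0.2, 0.1]
grip_width: 0.0851
```

Run:
```python
from h import *
st();c,im=shot('wrist','w37');st()
c2,i2=shot('scene','s37')
cv2.imwrite('pics/s37c.png',cv2.resize(i2[160:310,340:510,::-1],None,fx=4,fy=4,interpolation=cv2.INTER_CUBIC))
```

```text
t 44.12 tcp [ 453.3 -220.2  203.2] yaw -9.5 z [ 0.006 -0.003 -1.   ] F [ 1.4 -0.2  0.1] w 85.1 j [ 0.52  0.24 -0.22  1.98  0.07  0.92 -1.47]
t 44.17 tcp [ 453.6 -219.9  201.8] yaw -9.5 z [ 0.005 -0.002 -1.   ] F [0.5 0.2 0.3] w 85.3 j [ 0.52  0.24 -0.22  1.98  0.07  0.92 -1.47]
```

View pics/w37.png

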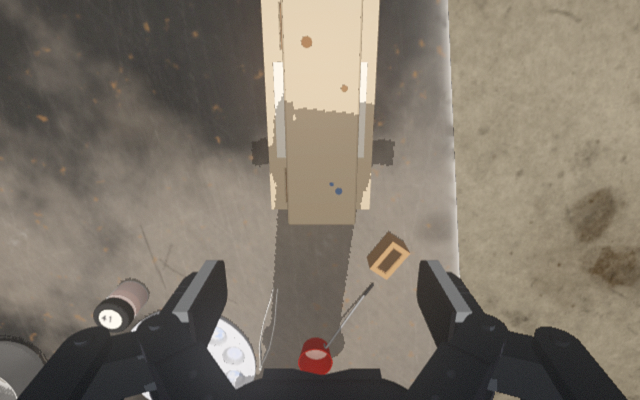

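View pics/s37c.png

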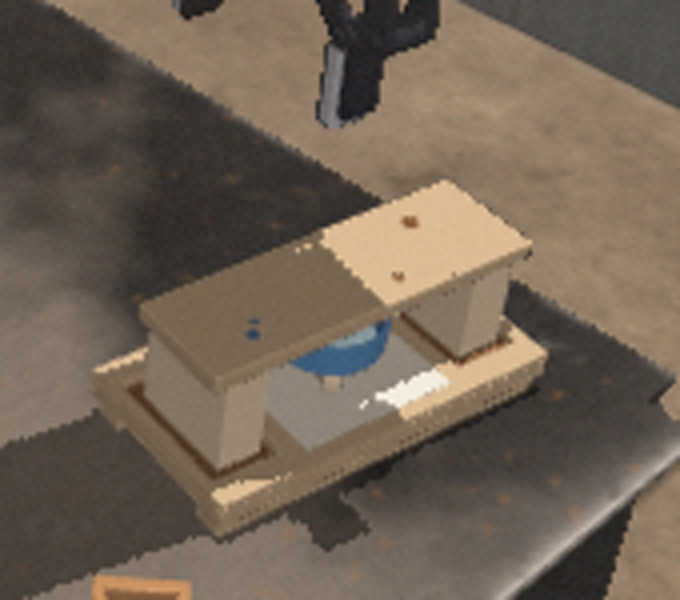

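The slab is flat on both props with the dish clear beneath. Its near edge is at (289–355, 223). I'll move the arm clear, then check from the top camera.

drive_tool(
  commands=[
    {"linear":[0,-0.03,-0.02],"dr":[0,0,0],"jaw":0},
    {"linear":[0,-0.045,0],"dr":[0,0,0],"jaw":0},
    {"linear":[0,-0.045,0],"dr":[0,0,0],"jaw":0},
    {"linear":[0,-0.045,0],"dr":[0,0,0],"jaw":0},
    {"linear":[0,-0.03,0],"dr":[0,0,0],"jaw":0},
    {"linear":[0,0,0],"dr":[0,0,0],"jaw":0},
    {"linear":[0,0,0],"dr":[0,0,0],"jaw":0},
  ],
)

```text
clock: 45.1
tcp_pos: [0.4875, -0.0207, 0.214]
orientation: [-3.129, 0.258, 0.012]
contact_force: [-0.2, 0.3, 0.1]
grip_width: 0.0852
```

Run:
```python
from h import *
st();c,im=shot('top','t38')
cv2.imwrite('pics/t38c.png',cv2.resize(im[110:220,380:460,::-1],None,fx=5,fy=5,interpolation=cv2.INTER_CUBIC))
c2,i2=shot('scene','s38')
```

```text
t 45.10 tcp [487.5 -20.7 214. ] yaw -9.4 z [-0.008  0.003 -1.   ] F [-0.2  0.3  0.1] w 85.2 j [ 0.23  0.22 -0.36  1.99  0.09  0.96 -1.9 ]
```

View pics/t38c.png

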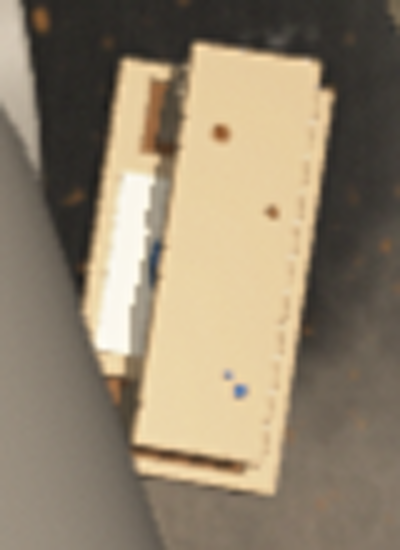

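View pics/s38.png

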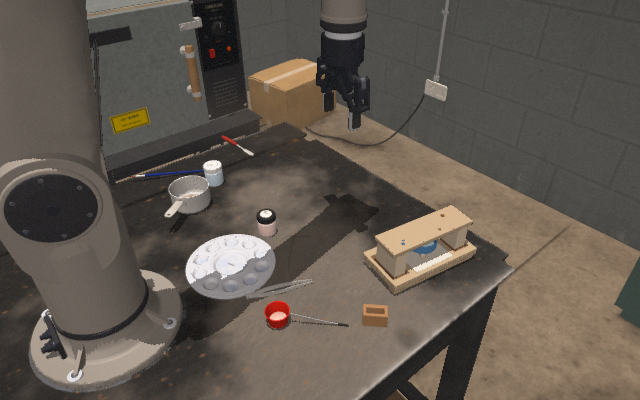

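The top crop shows slab corners at (192,42), (321,62), (253,464) and (134,446). The setter corners are at (122,57), (335,92) and (275,494), with one hidden by the arm.

Run:
```python
from h import *
c=viewer.calibration('top'); f=lambda a:np.array(a)/5+[380,110]-.4
q=cast(c,f([[192,42],[321,62],[253,464],[134,446]]),.082)*1000; print('slab',q.round(1),q.mean(0).round(1))
for a,b in((q[0],q[3]),(q[1],q[2])): d=a-b; print(np.degrees(np.arctan2(d[1],d[0])),np.linalg.norm(d))
s=cast(c,f([[122,57],[335,92],[275,494]]),.026)*1000; print('setter',s.round(1),((s[0]+s[2])/2).round(1)); d=s[1]-s[2]; print(np.degrees(np.arctan2(d[1],d[0])),np.linalg.norm(d))
# wrist w37 near edge
import pickle
```

```text
slab [[ 604.8 -215.    82. ]
 [ 595.2 -271.9   82. ]
 [ 415.3 -238.    82. ]
 [ 423.3 -186.2   82. ]] [ 509.6 -227.8   82. ]
-9.016703055340866 183.83515818708383
-10.689200160251735 183.09860031785055
setter [[ 613.7 -194.    26. ]
 [ 595.9 -294.    26. ]
 [ 405.  -261.6   26. ]] [ 509.3 -227.8   26. ]
-9.655625842952885 193.64495254229473
```

The slab is within about 0.5 mm of the setter's centre in the same camera, and parallel to it. Handing in.

Run:
```python
from h import *
print(job.hand_in()); st()
```

```text
the job is handed in; nothing more can be done
None
the job is handed in; nothing more can be done
```

The kiln load is built as asked and handed in at about 45 s of the 128 s allowed. I placed the two tall props first, then the stilt, the dish and the slab. No verdict was reported.

**What the last checks showed:**
- **Props:** both stood upright inside their slots when I last saw the slots.
- **Stilt:** its centre is about 0.5 mm from the middle of the white patch.
- **Dish:** it is level on the stilt's points, about 1 mm off the stilt's centre. It was never tilted by more than about 1.5° while carried.
- **Slab:** it lies flat on both props, clear above the dish. It is within about 0.5 mm of the plate's centre and parallel to it to about 0.5°.
- **Bystanders:** the low prop and the blue jar were not touched.
- **Arm:** it ended well clear of everything.

**What disagreed or went off plan:**
- The top and wrist cameras differed by 2–3 mm in absolute position. I therefore compared positions within one camera for the final checks.
- My automatic dish mask missed part of the rim after placing and read about 2 mm off. I measured the dish from hand-picked rim edges instead.
- I gripped the first prop too high at first, so I opened the jaws and gripped it again lower before lifting.
- One setter corner was hidden by the arm in the last top view, so I took the plate's centre from the other two opposite corners.

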